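Drip dish under the tap, then the mug in it

TASK

The drinks dispenser's tap drips on the worktop: first slide its blue drip dish along the worktop, without lifting it, fully home into the dispenser's base under the tap. Then stand the striped mug upright in the dish, inside the ring that centres its foot, setting it down gently, without touching the tap with the mug and without disturbing the other things.

Things in the scene. Friction and masses are not known exactly. Their poses are not given: they have to be found in the camera images.
- tap_nozzle (a point): Tip of the fixed drinks dispenser's tap nozzle, which points down, 168 mm above the worktop. x is level and points from the nozzle back to the urn, y level, z up. Tap (22 mm thick) and its lever stand above this point, up to 250 mm; nothing reaches over 11 mm in front of it (-x). Behind it is the steel urn, 140 mm in diameter, 146 to 367 mm high on wire legs, its axis 115 mm along +x.
- base_bar (a point): Dispenser's wooden base on the worktop, 18 mm high, open in front: this point is the middle of the front face of its cross bar, 9 mm up, 72 mm behind the nozzle; axes as tap_nozzle. Two runners, 22 mm wide, stand at y = +-89 mm (156 mm clear between), reaching 72 mm in front of the bar. Home: the 144 mm dish lies between the runners, against the bar, centred below the nozzle.
- dish_center (a point): Centre of the blue round drip dish, 9 mm above its underside, which stands on the worktop. Outer diameter 144 mm at the rim, 120 mm at the foot; 18 mm high, 0.3 to 0.6 kg, slides under a push of less than 8 N. Its inside floor is 5 mm above the underside. A ring ridge, 3.5 mm higher than the floor, 47 mm in inner radius, concentric, centres a mug's foot. z is up.
- mug_center (a point): White mug with red stripes: point on its cylinder's axis, half-way up (50 mm above its underside). Cylinder 82 mm in diameter from foot to rim, 101 mm tall, open at the top, 0.25 to 0.4 kg. Its handle points along -y of this frame and reaches 79 mm from the axis. z points up the axis.
- mug_handle (a point): Middle of the upright outer part of the striped mug's handle, 69 mm from the cylinder's axis and 67 mm above the mug's underside; axes as mug_center. The part is 10 mm thick along x, 20 mm along y, and runs from 40 to 95 mm above the underside; towards the cylinder (+y) the handle is up to 24 mm thick near its top and bottom.
- drip_dish: The drip dish; origin at the centre of its underside, z up. The worktop's front edge is at about x = 0.34 m (for y below 0.25 m).
- striped_mug: The striped mug; origin on its underside, 19 mm from the cylinder's axis towards the handle; handle along -y.
- dispenser: The dispenser, fixed; origin on the worktop below the urn's axis; its front with the tap is at -x, the nozzle 115 mm from the axis. Wall cabinets hang above it, from z = 0.48 m up; their doors and handles begin at about x = 0.58 m.
- jam_jar_center (a point): Bystander: glass jam jar with black lid, 70 mm in diameter, 101 mm tall. The point is on its axis, half-way up; z is up.
- spice_red_center (a point): Bystander: spice jar with red cap and a pale label, 45 mm in diameter, 106 mm tall. The point is on its axis, half-way up; z is up.
- spice_black_center (a point): Bystander: spice jar with orange-red cap and a black label, 45 mm in diameter, 106 mm tall. The point is on its axis, half-way up; z is up.
- teal_canister_center (a point): Bystander: teal canister with wooden lid, 102 mm square with rounded corners, 150 mm tall. The point is on its axis, half-way up; z is up.
- flat_tin_center (a point): Bystander: flat food tin, 86 mm in diameter, 40 mm tall. The point is on its axis, half-way up; z is up.
- purple_mug_center (a point): Bystander: plain purple mug (not the one wanted), 90 mm in diameter plus a handle that reaches 73 mm from its axis, 95 mm tall. The point is on its axis, half-way up; z is up.
- timer_center (a point): Bystander: orange and white kitchen timer, 58 mm in diameter, 57 mm tall. The point is on its axis, half-way up; z is up.

How it is judged:
By the outcome, as a careful person would: the job done as asked, in the order asked, and still so for the second after the job is handed in, with the robot touching nothing.
It also fails if it takes over 72 s, if anything falls off the work surface, if the arm or the gripper's body presses on something with over 40 N, if the wrist force passes 120 N, or if a joint passes its speed limit or range.

ROBOT

A 6-joint arm with a two-finger parallel gripper is mounted at the origin on a cart in front of the work surface, level with it; the furniture and walls round the work are solid. World frame = base frame: x ahead of the robot, y to its left, z up, the work surface at z = 0. Lengths are in m, angles in rad, forces in N, time in s.
With the tool pointing down it reaches from about 0.4 to 0.825 m from the base axis. Payload 7 kg.
Tool frame: the origin (TCP) lies on the centre line of the jaws, within the pads' length; the fingertips stand 25 mm ahead of it and the grasp point (between the pads) lies 6 mm ahead of it; z points along the fingers, y is the direction in which the jaws open and shut (so a half turn about z gives the same grasp; the last joint's range is limited). The gripper opens to 88 mm and grips with 3 to 60 N. Pads are 19 mm wide; open, the fingers measure 130 mm over their backs; the gripper's body (78 mm by 193 mm) begins 47 mm behind the grasp point.
Start: joints at [1.423, 0.359, 0.012, 0, -1.224, -0.288], TCP at [0.285, 0.612, 0.227] pointing down, gripper open.
Joint ranges: [-3.07, 3.07], [-1.43, 2.12], [-1.02, 1.25], [-3.03, 1.67], [-3.05, -0], [-3.03, 3.03]. Speed limits (rad/s): [2.39, 2.39, 3.01, 3.14, 3.14, 3.14].

INTERFACE

Orientations are given as [roll, pitch, yaw] about the fixed x, y, z axes, in that order (R = Rz(yaw) Ry(pitch) Rx(roll)).
In Python, from station import * gives the robot as it stands. The module is installed in compiled form; this text tells all that it offers.
- The arm moves only by the tool step_arm, never from a script. Its argument "commands" is text: rows parted by semicolons, each of 6 numbers parted by spaces: the shift along the tool's x, y, z in mm, then the turn, a rotation vector about the tool's x, y, z in rad. A call has 1 to 8 rows; each row shifts and turns the commanded pose from where the row before left it, along the tool's axes as they then stand; what a row does not reach is not made up. A row lasts 1/8 s, in which the tool goes at most 62.5 mm and 10.7 degrees, less where a joint would pass 70% of its speed; a pose out of reach is approached as far as the arm can. A call is refused whole if a number of a shift passes 62.5 or a number of a turn 0.188, either way. A call with a gripper value outside its range is refused whole. "jaw" is the finger opening in mm, from 0 to 87.6, set as the call begins (left out, the last holds). The fingers move at their own pace and stop on an object; "grip_force" is the grip in N (left out, the last holds). Time passes only in rows, so rows that do not move let the fingers close. It gives the time, the measured TCP pose, the force and the opening at its end, in the units of the state.
- get_state(): the state, without advancing time (a new reading comes with each control period).
- grab_frame(name): name is "scene" or "top"; returns a dict with "frame" (400x640x3 uint8, red, green, blue), "fovy" (degrees; the focal length in pixels is half the picture's height over the tangent of half this angle, whatever the lens; pixels are square), "cx", "cy" (the principal point, pixels), "rvec" (rotation vector, rad) and "tvec" (3), from world to camera coordinates, as OpenCV has them. Camera axes: x right, y down, z forward; pixel columns grow to the right and rows downward; lengths in m; the calibration is good to about 2 mm. A picture is of the moment at which its call begins. There is no depth.
- job_done(): hands the job in, once; it reports no verdict.
Trained networks look in a picture, given as the dict that the camera call returned (one of the last four; its "shot" number tells which), for a name from the list of things; names that differ only in an ending like _2 or _b are one class to them, and where a whole thing is asked for, a point or a joint stands for the part that bears it (a point fixed in the world has none). Each returns a list of dicts, best first, with "conf" (0 to 1); they miss things now and then, are a little off and sometimes report something else, mostly with a low value. They report only what shows in the picture. A call takes as long as a camera call.
- recognise(picture, name): "pixel" ([column, row] in pixels, amid what is visible of it).
The state is a dict: "t": time; "q": joint angles; "qd": joint speeds; "joint_efforts": joint torques, N m; "eef_pos": TCP position; "ee_rot": TCP orientation; "force": force on the tool from outside, world axes, zero at the start; "moment": the same for the moment, N m; "width": finger opening in m.
Only numpy, scipy, OpenCV 4.12 (cv2) and the standard library are available. Lean on these libraries where they do the work, as an engineer would, in place of code of your own. Each camera call takes 0.05 s, during which the arm holds its last target.

## Working session

There is one attempt and no reset: what is moved stays moved. The work goes in short steps, Python scripts to look and compute and a tool call to move; the robot and the scene stay as the last step left them, time stands still between calls to the robot, and variables do not carry over. Pictures are saved under pics/ and viewed, and the job is handed in when it is done.

Besides the shell and the picture viewer there is one more tool, called after "Emit:" by a JSON object that holds its "name" and its "arguments", one argument or row to a line. step_arm: Moves the arm, as the interface text tells. Its arguments: {"type":"object","properties":{"commands":{"type":"string"},"jaw":{"type":"number"},"grip_force":{"type":"number"}},"required":["commands"]}

```bash
mkdir -p pics; ls
cat > h.py <<'E'
from station import *
import numpy as np, cv2
def K(p):
    f=p["frame"].shape[0]/2/np.tan(np.radians(p["fovy"])/2)
    return np.array([[f,0,p["cx"]],[0,f,p["cy"]],[0,0,1.]])
def ray(p,px):
    R=cv2.Rodrigues(np.array(p["rvec"],float))[0];t=np.array(p["tvec"],float).ravel()
    d=R.T@np.linalg.inv(K(p))@np.array([px[0],px[1],1.]);return -R.T@t,d/np.linalg.norm(d)
def onz(p,px,z):
    o,d=ray(p,px);return o+d*(z-o[2])/d[2]
def proj(p,X):
    return cv2.projectPoints(np.array(X,float).reshape(-1,3),np.array(p["rvec"],float),np.array(p["tvec"],float),K(p),None)[0].reshape(-1,2)
def tri(a,pa,b,pb):
    o1,d1=ray(a,pa);o2,d2=ray(b,pb)
    A=np.stack([d1,-d2],1);s=np.linalg.lstsq(A,o2-o1,rcond=None)[0]
    x=o1+d1*s[0];y=o2+d2*s[1];return (x+y)/2,np.linalg.norm(x-y)
def save(p,n,im=None):
    im=p["frame"] if im is None else im
    cv2.imwrite("pics/"+n,cv2.cvtColor(im,cv2.COLOR_RGB2BGR))
E
cat > a.py <<'E'
from h import *
s=grab_frame("scene");t=grab_frame("top");save(s,"s1.png");save(t,"t1.png")
for p in(s,t): print(p["fovy"],p["cx"],p["cy"],ray(p,(320,200)))
print(get_state())
for n in ["tap_nozzle","base_bar","dish_center","mug_center","mug_handle"]:
    print(n)
    r=[recognise(p,n) for p in(s,t)]
    for q in r: print("  ",[(np.round(x["pixel"],1),round(x["conf"],2)) for x in q[:3]])
    if r[0] and r[1]: print("  ",tri(s,r[0][0]["pixel"],t,r[1][0]["pixel"]))
E
python3 a.py
```

```text
pics
47.538045657940174 309.0009516791951 201.29387166521468 (array([-0.20179381, -1.00903179,  0.85067008]), array([ 0.51205879,  0.71608276, -0.47436409]))
55.58865336375089 316.04125195558385 201.09156926055135 (array([0.34637928, 0.13470679, 1.52074492]), array([ 0.15868947, -0.05884552, -0.98557336]))
{'t': 0.1, 'q': array([ 1.42311782e+00,  3.59297120e-01,  1.11457173e-02, -2.46846978e-04,
       -1.22409031e+00, -2.88126752e-01]), 'qd': array([ 0.00031307, -0.00261378,  0.00364928,  0.00065116,  0.00028458,
        0.0003478 ]), 'joint_efforts': array([ 4.25221219e-05, -5.84164417e+01,  2.93752116e+01,  7.01537937e+00,
        1.01960273e-02, -5.06822948e-05]), 'eef_pos': array([0.28479074, 0.61150756, 0.22583715]), 'ee_rot': array([ 3.14014090e+00, -1.88247521e-04, -4.35889165e-01]), 'force': array([-0.26767066,  0.53146215,  0.16609741]), 'moment': array([-0.00117621, -0.01859385,  0.01232021]), 'width': 0.08790214039119228}
tap_nozzle
   [(array([347.8, 173.3]), 0.61)]
   [(array([303.5, 171.5]), 0.83)]
   (array([0.68216667, 0.1040378 , 0.18805167]), np.float64(0.043549908441864994))
base_bar
   [(array([344.8, 169.2]), 0.91), (array([435.5, 300.2]), 0.32)]
   [(array([303.3, 175. ]), 0.65), (array([237.4, 203.3]), 0.47)]
   (array([0.666101  , 0.10398402, 0.20727019]), np.float64(0.0464587436962338))
dish_center
   [(array([363. , 290.7]), 0.61)]
   [(array([389.9, 225.4]), 0.84)]
   (array([ 0.49809008, -0.24471813,  0.0027228 ]), np.float64(0.011895305120811966))
mug_center
   [(array([256.1, 195.6]), 0.92), (array([346.1, 172.1]), 0.22)]
   [(array([247.9, 227.3]), 0.78), (array([439. , 201.8]), 0.42)]
   (array([0.46544208, 0.32263506, 0.06941508]), np.float64(0.007102081374740171))
mug_handle
   [(array([259.9, 201.6]), 0.9)]
   [(array([247.4, 226.1]), 0.72)]
   (array([0.47680522, 0.32668803, 0.0387467 ]), np.float64(0.002127152096109351))
```

View pics/s1.png

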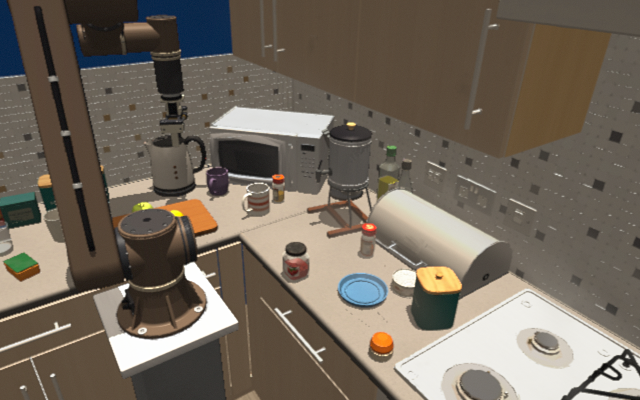

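View pics/t1.png

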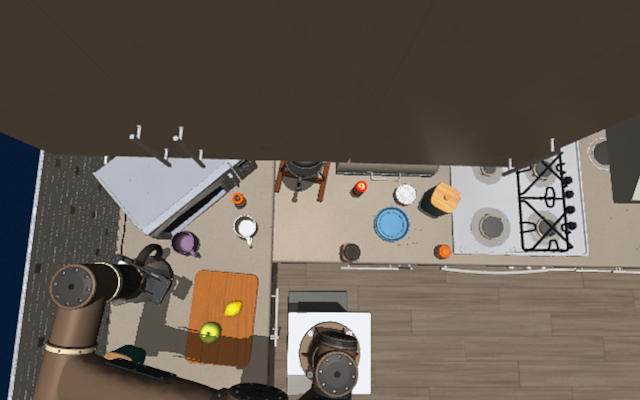

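```bash
cat > b.py <<'E'
from h import *
s=cv2.imread("pics/s1.png");t=cv2.imread("pics/t1.png")
def crop(im,x,y,w,h,k,n):
    cv2.imwrite("pics/"+n,cv2.resize(im[y:y+h,x:x+w],None,fx=k,fy=k,interpolation=cv2.INTER_CUBIC))
crop(s,295,110,110,100,6,"c1.png")
crop(s,270,215,200,150,4,"c2.png")
crop(t,265,150,80,70,8,"c3.png")
crop(t,330,160,140,110,5,"c4.png")
crop(t,160,180,120,80,6,"c5.png")
crop(s,200,160,100,70,7,"c6.png")
E
python3 b.py
```

```text
(no output)
```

View pics/c1.png

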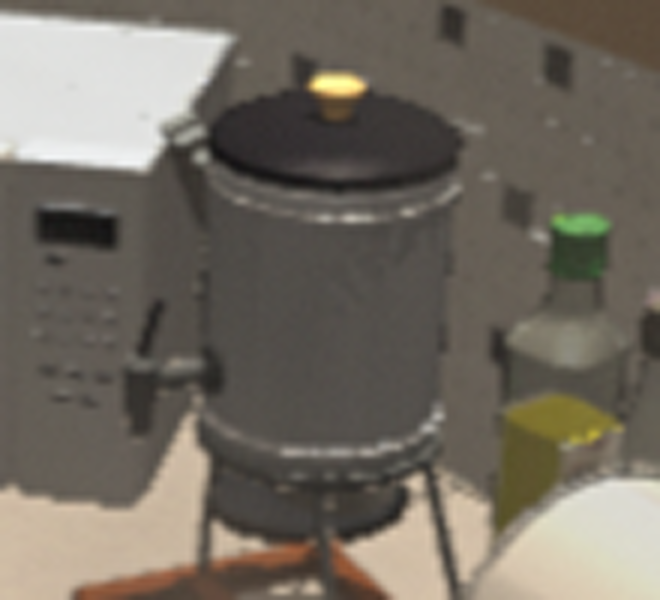

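View pics/c2.png

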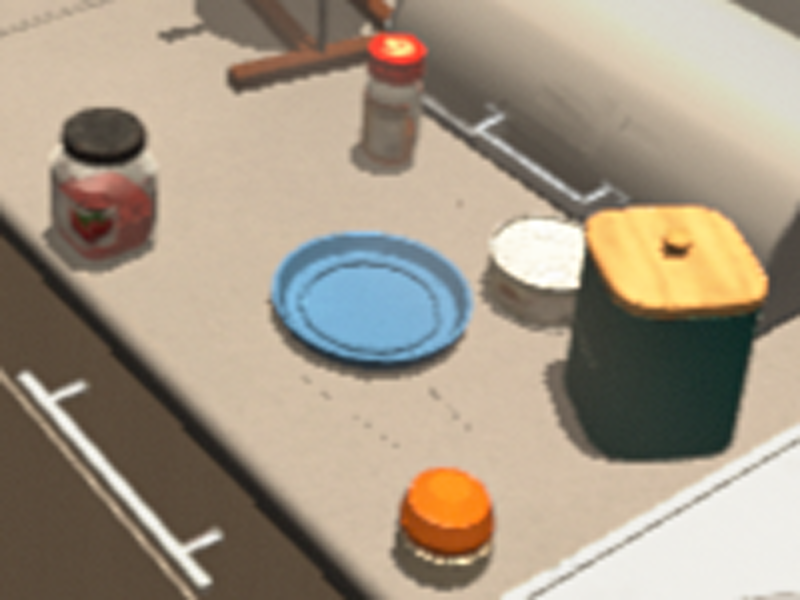

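View pics/c3.png

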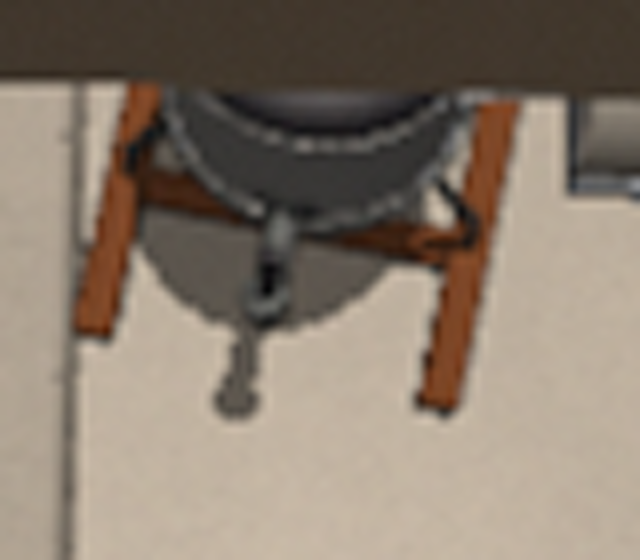

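View pics/c4.png

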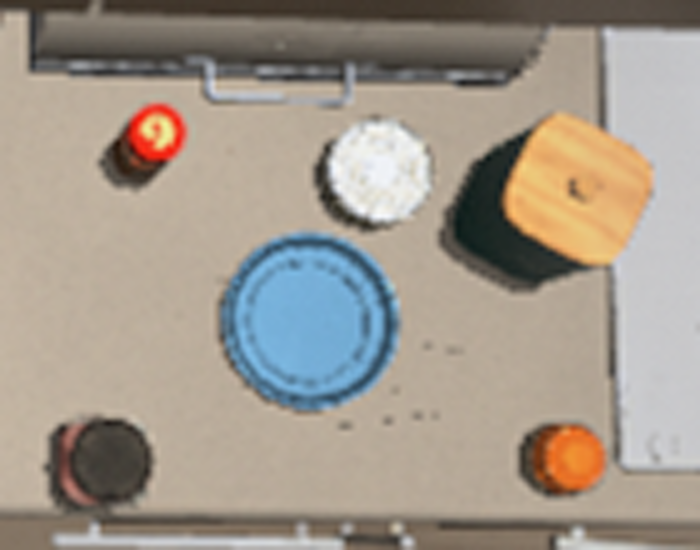

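View pics/c5.png

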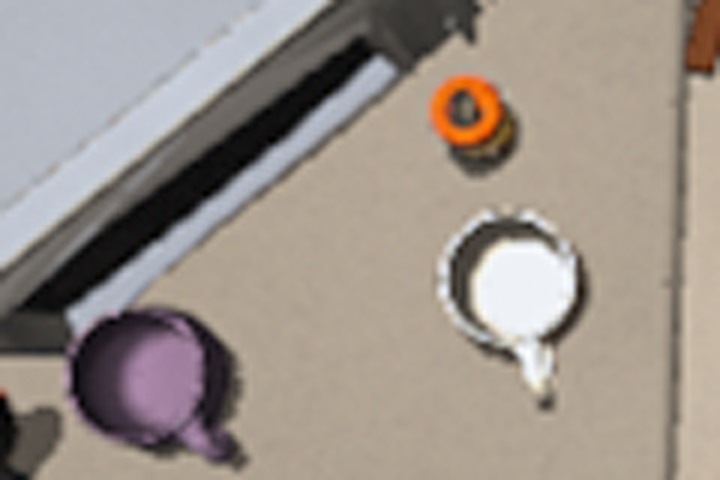

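View pics/c6.png

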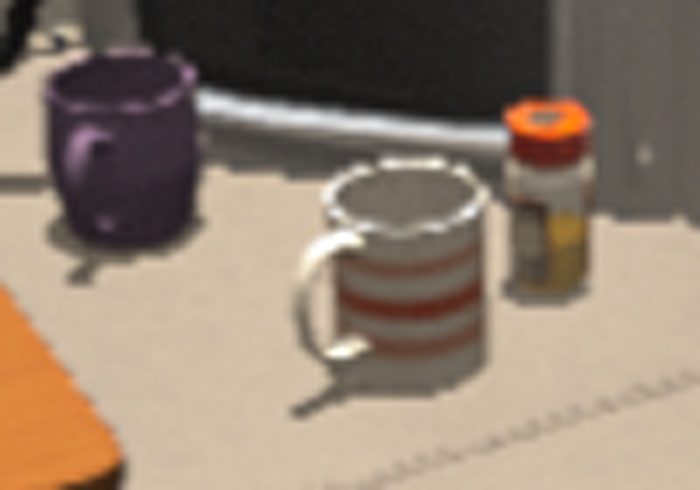

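```bash
cat > c.py <<'E'
from h import *
from scipy.optimize import least_squares
s=grab_frame("scene");t=grab_frame("top")
import pickle;pickle.dump((s,t),open("p1.pkl","wb"))
a=np.linspace(0,2*np.pi,200,endpoint=False)
def circ(x,y,r,z): return np.stack([x+r*np.cos(a),y+r*np.sin(a),0*a+z],1)
def big(mask):
    n,l,st,c=cv2.connectedComponentsWithStats(mask.astype(np.uint8));i=1+np.argmax(st[1:,4]);return l==i
def blue(p,c,r=45):
    f=p["frame"].astype(int);m=(f[...,2]-f[...,0]>35);m2=np.zeros_like(m);x,y=map(int,c)
    m2[y-r:y+r,x-r:x+r]=m[y-r:y+r,x-r:x+r];return big(m2)
for nm,p,c in(("s",s,(363,290)),("t",t,(392,224))):
    m=blue(p,c);ys,xs=np.nonzero(m);mc=np.array([xs.mean(),ys.mean()]);print(nm,mc,m.sum())
    def res(v):
        h=cv2.convexHull(np.vstack([proj(p,circ(v[0],v[1],.072,.018)),proj(p,circ(v[0],v[1],.060,0.0))]).astype(np.float32))
        M=cv2.moments(h);res.a=M["m00"];return np.array([M["m10"],M["m01"]])/M["m00"]-mc
    r=least_squares(res,[.5,-.24]);print("dish",r.x,res.a)
# dispenser
pts=np.array([[76,333],[111,337],[418,405],[458,412]],float);pts=(pts+.5)/8-.5+[265,150]
W=np.array([onz(t,q,.018) for q in pts]);print(W)
L=(W[0]+W[1])/2;R=(W[2]+W[3])/2;d=L-R;print("span",np.linalg.norm(d),"mid",(L+R)/2)
E
python3 c.py
```

```text
s [362.38425197 288.83307087] 1270
dish [ 0.49924256 -0.24789384] 1350.1458006915636
t [391.71266735 223.78269825] 971
dish [ 0.49878955 -0.24511694] 993.7997484579682
[[0.61982545 0.22986093 0.018     ]
 [0.61821544 0.21233776 0.018     ]
 [0.58727981 0.05779513 0.018     ]
 [0.58418642 0.03763112 0.018     ]]
span 0.1765526168805215 mid [0.60237678 0.13440623 0.018     ]
```

```bash
cat > d.py <<'E'
from h import *
import pickle,sys
from scipy.optimize import minimize
s,t=pickle.load(open("p1.pkl","rb"))
# boxes in runner-front frame: origin nozzle xy
def box(x0,x1,y0,y1,z0=0,z1=.018): return np.array([[x,y,z] for x in(x0,x1) for y in(y0,y1) for z in(z0,z1)])
def T(v,P): c,sn=np.cos(v[2]),np.sin(v[2]);return np.stack([v[0]+c*P[:,0]-sn*P[:,1],v[1]+sn*P[:,0]+c*P[:,1],P[:,2]],1)
def wood(p):
    f=p["frame"].astype(float);r=(f[...,0]-f[...,2])/(f[...,0]+1);return np.clip((r-.38)/.2,0,1)
wt,ws=wood(t),wood(s)
def render(p,v,bs,k=8):
    im=np.zeros((400*k//4,640*k//4),np.uint8)
    im=np.zeros((400,640),np.uint8)
    big=np.zeros((1600,2560),np.uint8)
    for b in bs:
        h=cv2.convexHull(((proj(p,T(v,b))+.5)*4-.5).astype(np.float32)).reshape(-1,2)
        cv2.fillConvexPoly(big,np.round(h*16).astype(np.int32),255,shift=4)
    return cv2.resize(big,(640,400),interpolation=cv2.INTER_AREA)/255.
runs=[box(0,.11,.078,.100),box(0,.11,-.100,-.078)]
def cost(v,w=None):
    r=render(t,v,runs);A=np.abs(r-wt)[166:206,268:332].sum()
    B=0
    r2=render(s,v,[box(0,.05,.078,.100),box(0,.05,-.100,-.078)])
    B=np.abs(r2-ws)[205:240,305:352].sum() 
    return {"t":A,"s":B,None:A+B}[w]
for w in("t","s",None):
    m=minimize(cost,[.602,.134,-.19],args=(w,),method="Nelder-Mead",options=dict(initial_simplex=[[.602,.134,-.19],[.608,.134,-.19],[.602,.140,-.19],[.602,.134,-.15]],xatol=1e-4,fatol=1e-3));print(w,m.x,m.fun)
v=m.x
for p,n,(x,y,ww,h,k) in((s,"s",(295,110,110,130,6)),(t,"t",(265,150,80,70,8))):
    im=cv2.resize(p["frame"],None,fx=k,fy=k,interpolation=cv2.INTER_CUBIC)
    for b in runs+[box(.072,.094,-.078,.078)]:
        h2=cv2.convexHull(proj(p,T(v,b)).astype(np.float32));cv2.polylines(im,[np.round((h2+.5)*k).astype(int)],True,(0,255,0))
    q=proj(p,T(v,np.array([[0,0,.168],[0,0,.25]])))
    for z in q: cv2.circle(im,tuple(np.round((z+.5)*k).astype(int)),5,(255,0,255),1)
    save(p,"o_%s.png"%n,im[y*k:(y+h)*k,x*k:(x+ww)*k])
E
python3 d.py
```

```text
t [ 0.60765141  0.13438047 -0.16909768] 197.4398720036375
s [ 0.628434    0.15384752 -0.23995537] 150.8418618745166
None [ 0.61420055  0.13428125 -0.17527493] 383.1912423380028
```

```bash
python3 -c "
import cv2
a=cv2.imread('pics/o_s.png');b=cv2.imread('pics/o_t.png');print(a.shape,b.shape)"
```

```text
(780, 660, 3) (560, 640, 3)
```

View pics/o_s.png

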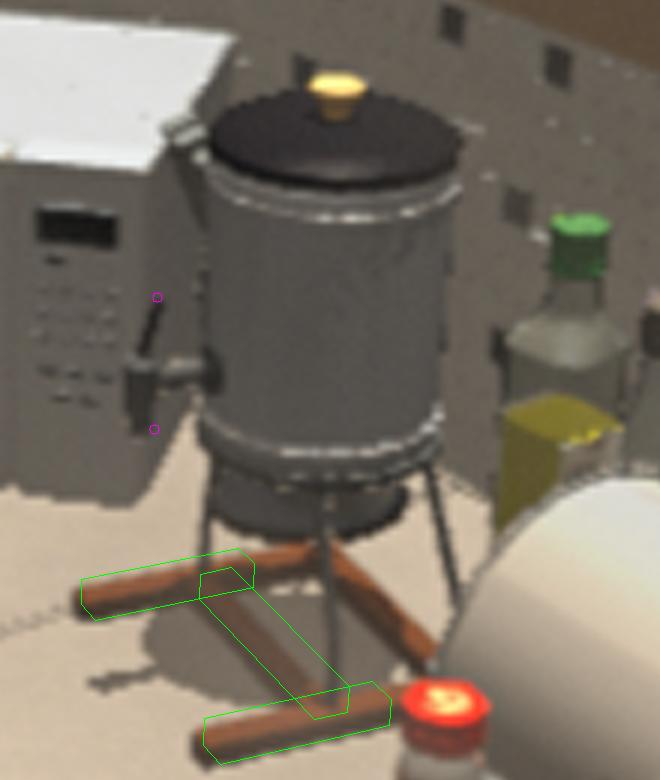

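View pics/o_t.png

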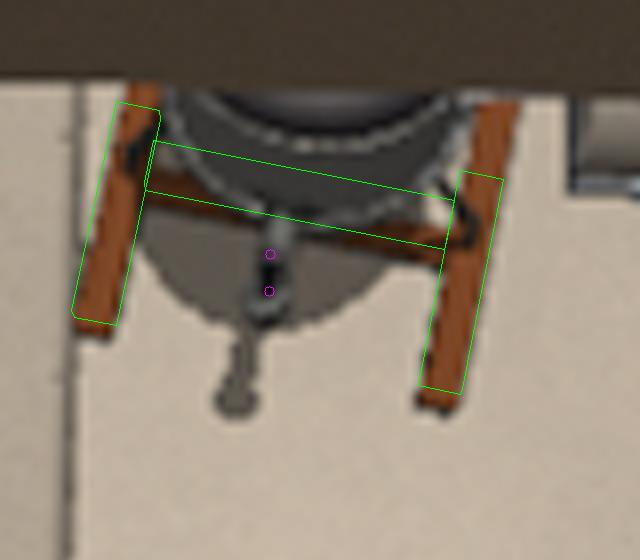

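```bash
sed -i 's/(r-.38)\/.2/(r-.33)\/.25/; s/box(0,.11,/box(0,.2,/g; s/box(0,.05,/box(0,.2,/g' d.py
python3 - <<'E'
s=open('d.py').read()
i=s.index("def cost");j=s.index("for w in(")
s=s[:i]+'''
v0=[.604,.134,-.185]
reg={}
for n,p in(("t",t),("s",s)):
    x1=.105 if n=="t" else .06
    reg[n]=(render(p,v0,[box(-.03,x1,.062,.116),box(-.03,x1,-.116,-.062)])>.5)
    print(n,(wood(p)*reg[n]).sum(), render(p,v0,runs)[reg[n]].sum())
def cost(v,w=None):
    A=((render(t,v,runs)-wt)**2)[reg["t"]].sum();B=((render(s,v,runs)-ws)**2)[reg["s"]].sum()
    return {"t":A,"s":B,None:A+B}[w]
'''+s[j:].replace("[.602,.134,-.19],args","v0,args").replace("[.602,.134,-.19],[.608,.134,-.19]","[.602,.134,-.19],[.608,.134,-.19]")
open('d.py','w').write(s)
E
python3 d.py
```

```text
t 268.1886876383967 314.32941176470587
s 69.29501845081077 277.8941176470588
t [ 0.6060475   0.13574168 -0.18545108] 83.30893649313153
s [ 0.676       0.104      -0.17666667] 46.752182184376196
None [ 0.61313919  0.13449387 -0.18409919] 234.9768064157513
```

View pics/o_s.png

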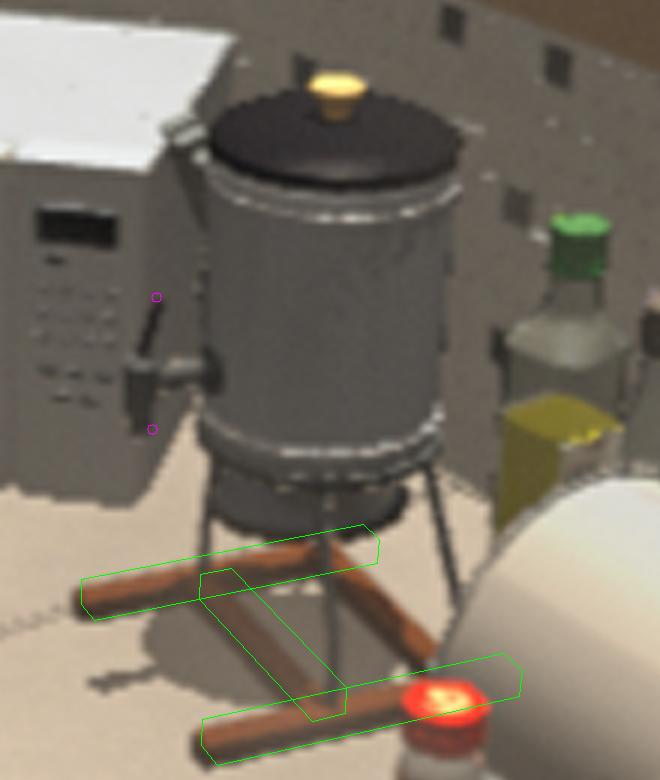

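View pics/o_t.png

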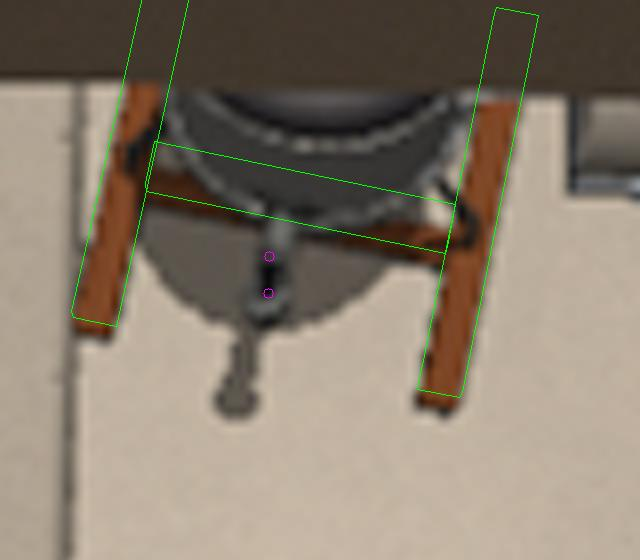

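```bash
sed -i 's/^wt,ws=.*/wt,ws=wood(t),np.clip((wood.__call__(s)*.25+.33-.22)\/.2,0,1)/' d.py
python3 - <<'E'
s=open('d.py').read()
s=s.replace("r=(f[...,0]-f[...,2])/(f[...,0]+1);return np.clip((r-.33)/.25,0,1)","r=(f[...,0]-f[...,2])/(f[...,0]+1);lo=.33 if p is t else .3;return np.clip((r-lo)/.25,0,1)")
s=s.replace("wood(t),np.clip((wood.__call__(s)*.25+.33-.22)/.2,0,1)","wood(t),wood(s)")
s=s.replace("v=m.x\n","v=[.6055,.1350,-.1850]\nf=s['frame'].astype(float);r=(f[...,0]-f[...,2])/(f[...,0]+1);print(r[200:242:3,305:352:3].round(2))\n")
open('d.py','w').write(s)
E
python3 d.py
```

```text
t 268.1886876383967 314.32941176470587
s 85.52936021763705 277.8941176470588
t [ 0.6060475   0.13574168 -0.18545108] 83.30893649313153
s [ 0.68022222  0.12666667 -0.1662963 ] 64.33379543537531
None [ 0.61347392  0.13418219 -0.17982256] 221.21311141798478
[[0.2  0.21 0.21 0.21 0.21 0.21 0.21 0.21 0.18 0.21 0.2  0.2  0.35 0.46
  0.3  0.4 ]
 [0.2  0.21 0.21 0.19 0.2  0.2  0.2  0.23 0.23 0.49 0.53 0.55 0.57 0.53
  0.35 0.47]
 [0.21 0.2  0.22 0.3  0.46 0.52 0.53 0.38 0.35 0.28 0.28 0.28 0.26 0.26
  0.24 0.2 ]
 [0.2  0.53 0.55 0.5  0.36 0.32 0.27 0.27 0.35 0.37 0.21 0.2  0.2  0.2
  0.2  0.17]
 [0.21 0.27 0.31 0.23 0.2  0.2  0.21 0.19 0.24 0.35 0.37 0.2  0.2  0.2
  0.21 0.15]
 [0.2  0.2  0.21 0.2  0.19 0.2  0.2  0.2  0.21 0.26 0.35 0.33 0.21 0.2
  0.21 0.17]
 [0.2  0.2  0.21 0.21 0.21 0.21 0.21 0.2  0.2  0.2  0.27 0.35 0.32 0.2
  0.19 0.18]
 [0.2  0.2  0.2  0.2  0.2  0.2  0.2  0.2  0.2  0.19 0.21 0.27 0.33 0.31
  0.2  0.19]
 [0.21 0.21 0.2  0.2  0.2  0.2  0.21 0.2  0.2  0.19 0.2  0.2  0.28 0.33
  0.42 0.17]
 [0.2  0.2  0.2  0.2  0.2  0.21 0.2  0.21 0.21 0.2  0.2  0.2  0.27 0.39
  0.45 0.28]
 [0.2  0.2  0.2  0.21 0.21 0.21 0.21 0.2  0.24 0.36 0.47 0.5  0.48 0.46
  0.41 0.31]
 [0.2  0.2  0.21 0.2  0.21 0.2  0.2  0.21 0.52 0.49 0.37 0.29 0.25 0.24
  0.23 0.21]
 [0.2  0.2  0.21 0.2  0.21 0.2  0.2  0.21 0.29 0.28 0.23 0.21 0.2  0.2
  0.21 0.21]
 [0.2  0.19 0.21 0.2  0.2  0.2  0.2  0.21 0.2  0.21 0.2  0.21 0.21 0.21
  0.2  0.2 ]]
```

View pics/o_s.png

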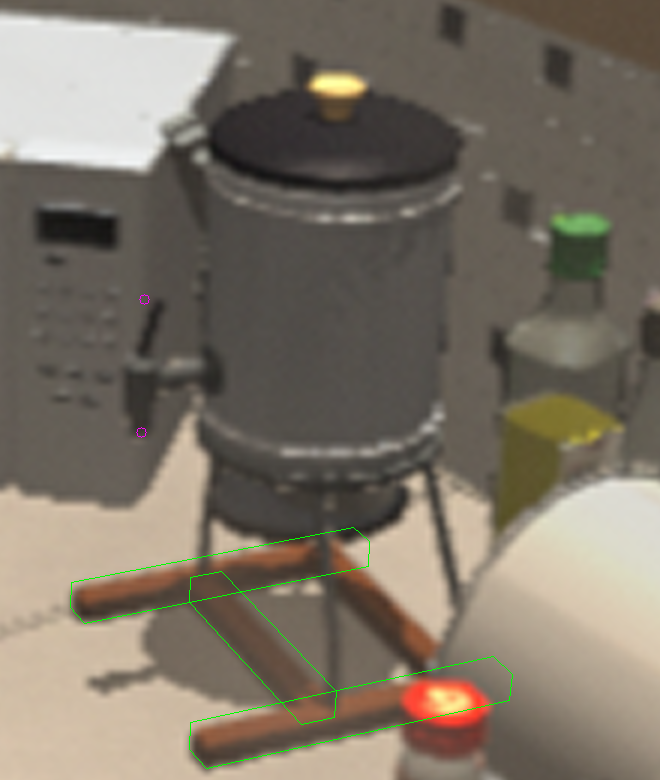

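View pics/o_t.png

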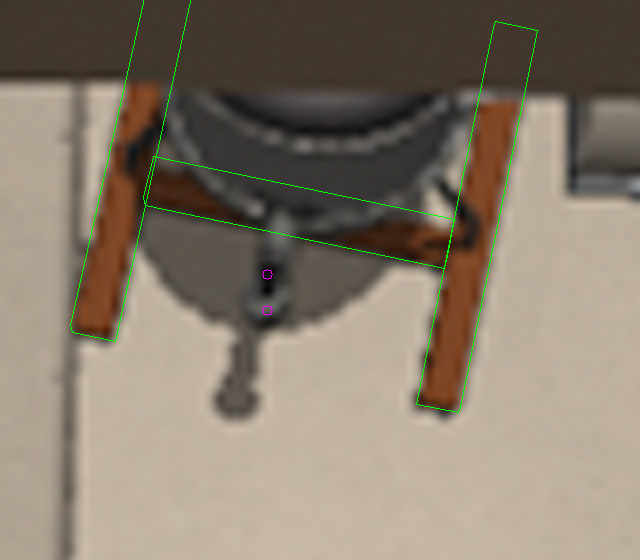

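```bash
cat > e.py <<'E'
from h import *
import pickle,sys
s,t=pickle.load(open("p1.pkl","rb"))
print(onz(t,(244.2,226.3),.101),onz(s,(257.7,187.9),.101))
# handle outer in top: tip
h=onz(t,(160+545/6-.4,180+385/6-.4),.08);print("handle",h)
a=np.linspace(0,2*np.pi,100)
def circ(x,y,r,z): return np.stack([x+r*np.cos(a),y+r*np.sin(a),0*a+z],1)
x,y,th=map(float,sys.argv[1:4])   # th: direction of handle
u=np.array([np.cos(th),np.sin(th)])
n=np.array([-u[1],u[0]])
for p,nm,(X,Y,w,hh,k) in((t,"t",(200,180,90,80,8)),(s,"s",(210,160,90,70,8))):
    im=cv2.resize(p["frame"],None,fx=k,fy=k,interpolation=cv2.INTER_CUBIC)
    def dr(P,c): cv2.polylines(im,[np.round((proj(p,P)+.5)*k).astype(int)],False,c)
    dr(circ(x,y,.041,.101),(0,255,0));dr(circ(x,y,.041,0),(0,255,0))
    for r0 in(.059,.079): dr(np.array([[*(np.array([x,y])+u*r0),z] for z in(.040,.095)]),(255,0,255))
    for z in (.04,.095):dr(np.array([[*(np.array([x,y])+u*r0),z] for r0 in(.041,.079)]),(255,0,255))
    save(p,"m_%s.png"%nm,im[Y*k:(Y+hh)*k,X*k:(X+w)*k])
E
python3 e.py 0.463 0.326 -1.8
```

```text
[0.46943608 0.33083925 0.101     ] [0.46839382 0.32048192 0.101     ]
handle [0.40615889 0.30768266 0.08      ]
```

```bash
python3 e.py 0.469 0.327 -2.83
```

```text
[0.46943608 0.33083925 0.101     ] [0.46839382 0.32048192 0.101     ]
handle [0.40615889 0.30768266 0.08      ]
```

View pics/m_t.png

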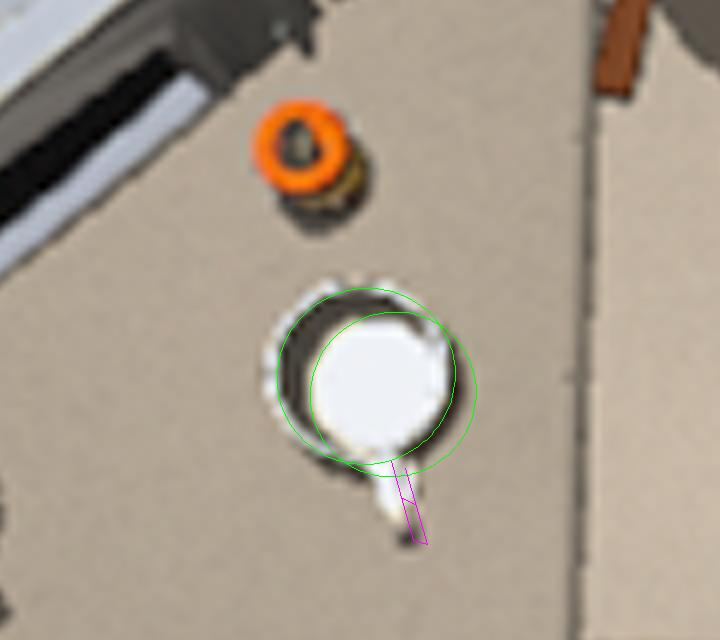

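View pics/m_s.png

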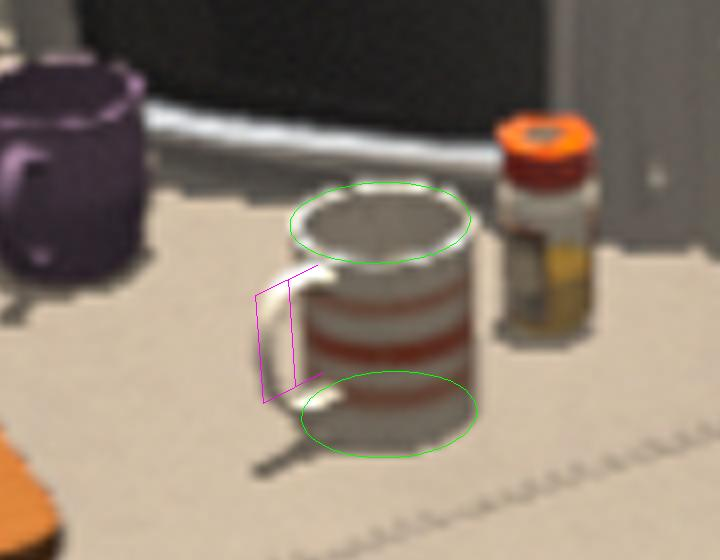

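```bash
cat > f.py <<'E'
from h import *
s=grab_frame("scene");t=grab_frame("top")
for n,z in [("jam_jar_center",.05),("spice_red_center",.053),("flat_tin_center",.02),("timer_center",.028),("teal_canister_center",.075),("spice_black_center",.053),("purple_mug_center",.047),("dish_center",.009),("mug_center",.05)]:
    for p in(s,t):
        for q in recognise(p,n)[:2]: print(n,np.round(q["pixel"],1),round(q["conf"],2),np.round(onz(p,q["pixel"],z),3)[:2])
E
python3 f.py
```

```text
jam_jar_center [295.7 262.2] 0.65 [ 0.38 -0.08]
jam_jar_center [367.7 243.6] 0.2 [ 0.624 -0.12 ]
jam_jar_center [352.6 254.1] 0.77 [ 0.374 -0.082]
spice_red_center [402.4 280.8] 0.7 [ 0.582 -0.319]
spice_red_center [367.8 243.8] 0.62 [ 0.621 -0.124]
spice_red_center [307.1 173. ] 0.65 [0.69 0.1 ]
spice_red_center [362.1 190.5] 0.43 [ 0.625 -0.12 ]
flat_tin_center [404.9 284.2] 0.68 [ 0.61  -0.305]
flat_tin_center [406.1 195.2] 0.83 [ 0.616 -0.306]
timer_center [380.8 346.1] 0.63 [ 0.388 -0.451]
timer_center [443.8 251.1] 0.69 [ 0.392 -0.45 ]
timer_center [305.9 172.6] 0.36 [0.697 0.104]
teal_canister_center [437.  299.9] 0.97 [ 0.581 -0.443]
teal_canister_center [440.8 198.6] 0.82 [ 0.596 -0.427]
spice_black_center [277.4 188.8] 0.53 [0.572 0.358]
spice_black_center [234.9 201.3] 0.47 [0.57  0.377]
purple_mug_center [218.1 179.4] 0.78 [0.417 0.569]
purple_mug_center [390.8 224. ] 0.55 [ 0.494 -0.234]
dish_center [278.6 188.2] 0.52 [0.622 0.436]
dish_center [346.4 167.9] 0.39 [0.981 0.448]
dish_center [390.3 224.7] 0.95 [ 0.495 -0.241]
dish_center [249.5 229.9] 0.35 [0.464 0.322]
mug_center [258.9 198.8] 0.71 [0.476 0.329]
mug_center [361.3 289.2] 0.37 [ 0.465 -0.282]
mug_center [248.6 227.7] 0.91 [0.469 0.321]
```

Emit:
{"name": "step_arm", "arguments": {
  "commands": "0 0 -50 0 0 0; 42 45 0 0 0 0; 42 45 0 0 0 0; 42 45 0 0 0 0; 42 45 0 0 0 0; 42 45 0 0 0 0; 0 0 0 0 0 -0.145; 0 0 0 0 0 -0.145",
  "jaw": 60
}}

```text
t: 2.7
eef_pos: [0.3807, 0.3184, 0.2772]
ee_rot: [-3.14, -0.0, -0.143]
force: [0.0, -0.3, 0.3]
width: 0.0601
```

```bash
cat > st.py <<'E'
from station import *
import numpy as np
np.set_printoptions(precision=4,suppress=True)
s=get_state();print(s["t"],s["eef_pos"],s["ee_rot"],s["force"],s["width"],s["q"])
E
python3 st.py
```

```text
2.7 [0.3807 0.3184 0.2772] [-3.1404 -0.0004 -0.1426] [ 0.025  -0.2954  0.274 ] 0.060103657865979335 [ 1.0933  0.0281 -0.29   -0.     -1.2514  0.3349]
```

Emit:
{"name": "step_arm", "arguments": {
  "commands": "0 0 0 0 0 -0.143; 8 57 0 0 0 0; 8 57 0 0 0 0; 8 57 0 0 0 0; 12 57 0 0 0 0; 12 57 0 0 0 0; 12 57 0 0 0 0; 14 57 0 0 0 0"
}}

```text
t: 3.7
eef_pos: [0.4533, -0.0818, 0.2773]
ee_rot: [-3.141, -0.002, -0.002]
force: [1.0, 1.0, -0.2]
width: 0.0598
```

Emit:
{"name": "step_arm", "arguments": {
  "commands": "14 57 0 0 0 0; 15 57 10 0 0 0; 15 50 60 0 0 0; 0 0 60 0 0 0; 0 0 30 0 0 0; 0 0 0 0 0 0"
}}

```text
t: 4.45
eef_pos: [0.4919, -0.2333, 0.1274]
ee_rot: [-3.141, 0.005, -0.003]
force: [-0.4, -0.0, 0.5]
width: 0.06
```

Emit:
{"name": "step_arm", "arguments": {
  "commands": "7 13 20 0 0 0; 0 0 20 0 0 0; 0 0 10 0 0 0; 0 0 0 0 0 0"
}}

```text
t: 4.95
eef_pos: [0.5009, -0.2463, 0.0802]
ee_rot: [3.141, -0.0, -0.002]
force: [-0.2, -0.8, 0.0]
width: 0.0597
```

```bash
cat > look.py <<'E'
from h import *
import sys
n=sys.argv[1];s=grab_frame("scene");t=grab_frame("top")
import pickle;pickle.dump((s,t),open("p_%s.pkl"%n,"wb"))
def crop(p,x,y,w,h,k): return cv2.resize(p["frame"][y:y+h,x:x+w],(w*k,h*k),interpolation=cv2.INTER_CUBIC)
g=[int(v) for v in sys.argv[2:]]
a=crop(s,*g[:2],100,75,4);b=crop(t,*g[2:4],100,75,4)
save(s,n+".png",np.hstack([a,b]))
print(get_state()["t"],get_state()["eef_pos"],get_state()["force"])
E
python3 look.py l1 310 220 340 180
```

```text
5.05 [ 0.50138907 -0.24636599  0.08080381] [0.46824158 0.47287317 0.00612174]
```

View pics/l1.png

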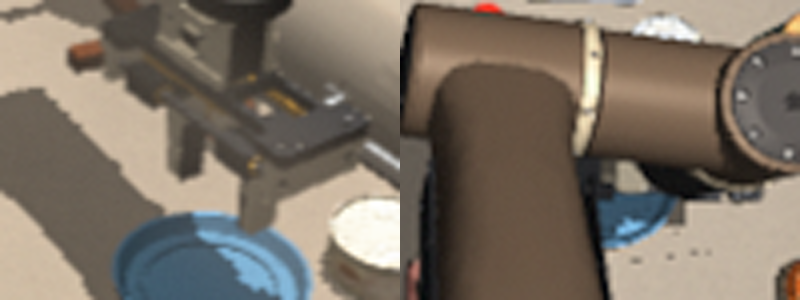

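Emit:
{"name": "step_arm", "arguments": {
  "commands": "-1 0 15 0 0 0; 0 0 15 0 0 0; 0 0 8 0 0 0; 0 0 5 0 0 0; 0 0 0 0 0 0"
}}

```text
t: 5.68
eef_pos: [0.4994, -0.2464, 0.036]
ee_rot: [-3.142, 0.001, -0.003]
force: [-0.9, -0.1, -0.6]
width: 0.0599
```

```bash
python3 look.py l2 310 220 340 180
```

```text
5.775 [ 0.49979246 -0.2464241   0.03668338] [-0.00356147 -0.54890407  0.08237108]
```

View pics/l2.png

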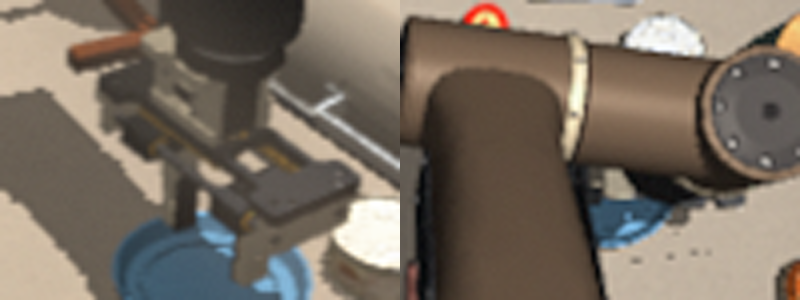

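Emit:
{"name": "step_arm", "arguments": {
  "commands": "0 -8 0 0 0 0; 0 -8 0 0 0 0; 1 -12 0 0 0 0; 1 -15 0 0 0 0; 1 -15 0 0 0 0"
}}

```text
t: 6.4
eef_pos: [0.5028, -0.1871, 0.0366]
ee_rot: [-3.142, -0.0, -0.003]
force: [-0.0, 0.3, 0.5]
width: 0.0601
```

```bash
python3 look.py l3 310 210 340 180
```

```text
6.5 [ 0.50294522 -0.18669075  0.03663758] [0.10353009 0.18282612 0.40161313]
```

View pics/l3.png

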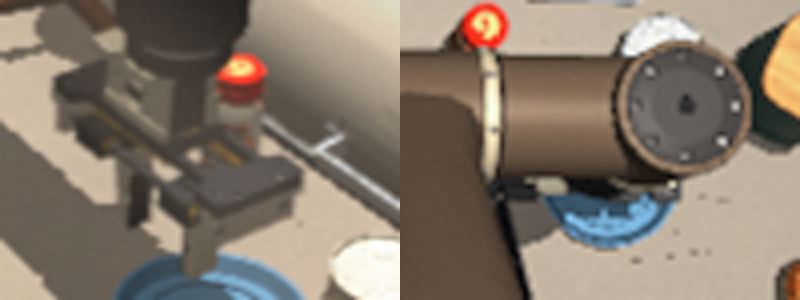

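```bash
cat > g.py <<'E'
from h import *
import pickle
for n,(gx,gy) in (("l2",(310,220)),("l3",(310,210))):
    s,t=pickle.load(open("p_%s.pkl"%n,"rb"))
    P={"l2":[.4998,-.2464],"l3":[.5029,-.1867]}[n]
    for dy in(-.04,.04):
        q=proj(s,[[P[0],P[1]+dy,.0116],[P[0],P[1]+dy,.03]]);print(n,dy,((q-[gx,gy])*4).round(0).tolist())
    f=s["frame"].astype(int);m=(f[...,2]-f[...,0]>35)[220:330,300:420];ys,xs=np.nonzero(m);print(xs.min()+300,xs.max()+300,ys.min()+220,ys.max()+220)
    f=t["frame"].astype(int);m=(f[...,2]-f[...,0]>35)[190:260,350:430];ys,xs=np.nonzero(m);print(xs.min()+350,xs.max()+350,ys.min()+190,ys.max()+190)
E
python3 g.py
```

```text
l2 -0.04 [[244.0, 306.0], [247.0, 285.0]]
l2 0.04 [[173.0, 245.0], [175.0, 225.0]]
339 387 273 304
388 406 230 241
l3 -0.04 [[194.0, 299.0], [196.0, 278.0]]
l3 0.04 [[127.0, 242.0], [128.0, 222.0]]
338 387 274 305
377 407 228 241
```

Emit:
{"name": "step_arm", "arguments": {
  "commands": "0 0 -20 0 0 0; -2 25 0 0 0 0; 0 20 0 0 0 0; 0 0 0 0 0 0; 0 0 0 0 0 0",
  "jaw": 0
}}

```text
t: 7.12
eef_pos: [0.5004, -0.2331, 0.0564]
ee_rot: [-3.142, 0.0, -0.003]
force: [0.7, 0.5, 0.0]
width: 0.0152
```

```bash
python3 look.py l4 310 220 340 180
python3 - <<'E'
from h import *
import pickle
s,t=pickle.load(open("p_l4.pkl","rb"));P=get_state()["eef_pos"]
for k in(.006,.025):print(k,((proj(s,[[P[0],P[1]+d,P[2]-k] for d in(-.02,0,.02)])-[310,220])*4).round().tolist())
E
```

```text
7.225 [ 0.50055613 -0.23286589  0.05645576] [-0.50824057  0.0019851  -0.34384616]
0.006 [[218.0, 236.0], [200.0, 221.0], [183.0, 207.0]]
0.025 [[217.0, 257.0], [199.0, 242.0], [181.0, 228.0]]
```

View pics/l4.png

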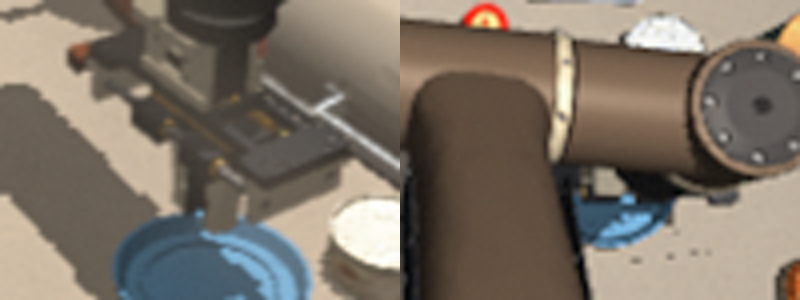

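Emit:
{"name": "step_arm", "arguments": {
  "commands": "0 0 10 0 0 0; 0 0 8 0 0 0; 0 0 4 0 0 0; 0 0 0 0 0 0"
}}

```text
t: 7.72
eef_pos: [0.5003, -0.2333, 0.0339]
ee_rot: [-3.142, 0.001, -0.003]
force: [0.5, -0.5, 0.3]
width: 0.0007
```

```bash
python3 look.py l5 310 220 340 180
python3 - <<'E'
from h import *
import pickle
s,t=pickle.load(open("p_l5.pkl","rb"));P=get_state()["eef_pos"]
for k in(.006,.025):print(k,((proj(s,[[P[0],P[1]+d,P[2]-k] for d in(-.02,0,.02)])-[310,220])*4).round().tolist())
save(s,"l5b.png",cv2.resize(s["frame"][210:310,320:400],None,fx=7,fy=6,interpolation=cv2.INTER_NEAREST))
E
```

```text
7.825 [ 0.50064401 -0.23339057  0.03449121] [-0.0954014   0.24479066 -0.54801329]
0.006 [[217.0, 261.0], [199.0, 246.0], [181.0, 231.0]]
0.025 [[215.0, 282.0], [197.0, 267.0], [180.0, 252.0]]
```

View pics/l5b.png

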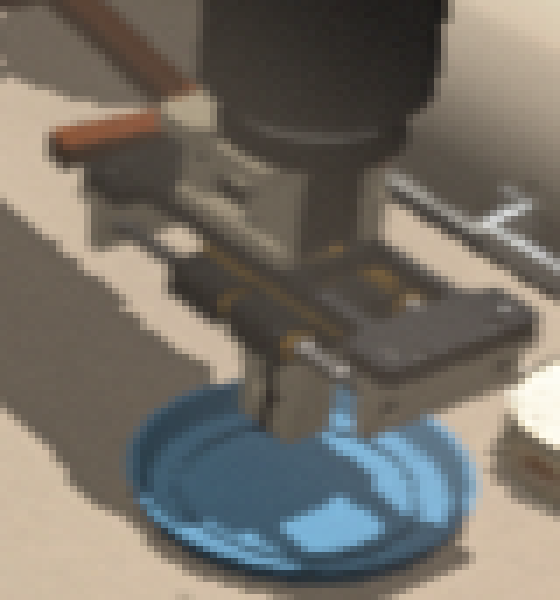

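Emit:
{"name": "step_arm", "arguments": {
  "commands": "0 0 3 0 0 0; 0 0 2 0 0 0; 0 0 0 0 0 0"
}}

```text
t: 8.2
eef_pos: [0.5004, -0.2334, 0.0294]
ee_rot: [-3.142, 0.0, -0.003]
force: [0.2, 1.2, -0.3]
width: 0.0006
```

Emit:
{"name": "step_arm", "arguments": {
  "commands": "0 0 2 0 0 0; 0 0 0 0 0 0"
}}

```text
t: 8.45
eef_pos: [0.5005, -0.2334, 0.0274]
ee_rot: [-3.142, 0.0, -0.003]
force: [-0.4, 0.1, 0.3]
width: 0.0002
```

Emit:
{"name": "step_arm", "arguments": {
  "commands": "0 0 2 0 0 0; 0 0 0 0 0 0"
}}

```text
t: 8.7
eef_pos: [0.5005, -0.2333, 0.0253]
ee_rot: [-3.142, 0.0, -0.003]
force: [0.1, -0.2, 0.2]
width: 0.0005
```

Emit:
{"name": "step_arm", "arguments": {
  "commands": "0 0 2 0 0 0; 0 0 0 0 0 0"
}}

```text
t: 8.95
eef_pos: [0.5005, -0.2333, 0.0234]
ee_rot: [-3.142, 0.0, -0.003]
force: [0.6, -0.4, 1.4]
width: 0.0005
```

Emit:
{"name": "step_arm", "arguments": {
  "commands": "0 0 2 0 0 0; 0 0 2 0 0 0; 0 0 0 0 0 0"
}}

```text
t: 9.32
eef_pos: [0.5004, -0.2333, 0.0193]
ee_rot: [-3.142, 0.0, -0.003]
force: [0.2, -0.2, 0.2]
width: 0.0006
```

Emit:
{"name": "step_arm", "arguments": {
  "commands": "0 0 2 0 0 0; 0 0 0 0 0 0"
}}

```text
t: 9.57
eef_pos: [0.5005, -0.2334, 0.0173]
ee_rot: [-3.142, 0.0, -0.003]
force: [-0.1, -0.5, -0.0]
width: 0.0006
```

Emit:
{"name": "step_arm", "arguments": {
  "commands": "0 0 2 0 0 0; 0 0 0 0 0 0"
}}

```text
t: 9.82
eef_pos: [0.5005, -0.2333, 0.0153]
ee_rot: [-3.142, 0.0, -0.003]
force: [-0.5, -0.7, -0.4]
width: 0.0004
```

```bash
python3 look.py l6 310 220 340 180
python3 - <<'E'
from h import *
import pickle
s,t=pickle.load(open("p_l6.pkl","rb"));P=get_state()["eef_pos"]
for k in(.006,.025):print(k,((proj(s,[[P[0],P[1]+d,P[2]-k] for d in(-.02,0,.02)])-[320,210])*[7,6]).round().tolist())
save(s,"l6b.png",cv2.resize(s["frame"][210:310,320:400],None,fx=7,fy=6,interpolation=cv2.INTER_NEAREST))
E
```

```text
9.925 [ 0.5005621  -0.23337409  0.01547394] [ 0.01411979  0.35395144 -0.44474128]
0.006 [[306.0, 483.0], [275.0, 461.0], [245.0, 438.0]]
0.025 [[303.0, 514.0], [272.0, 491.0], [242.0, 469.0]]
```

View pics/l6b.png

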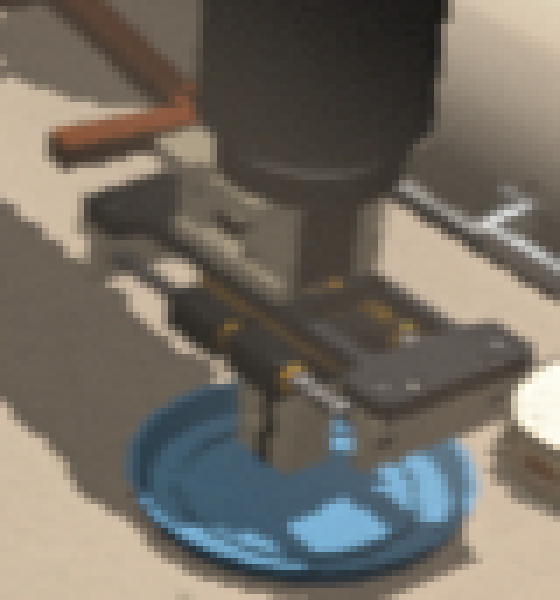

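Emit:
{"name": "step_arm", "arguments": {
  "commands": "0 -5 1 0 0 0; 0 -8 0 0 0 0; 0 -8 0 0 0 0; 0 -10 0 0 0 0; 0 -12 0 0 0 0; 0 -12 0 0 0 0"
}}

```text
t: 10.68
eef_pos: [0.5006, -0.1777, 0.0146]
ee_rot: [3.141, 0.0, -0.003]
force: [0.4, -3.1, 0.6]
width: 0.0005
```

```bash
python3 look.py l7 310 210 340 180
```

```text
10.775 [ 0.50079149 -0.17712518  0.01459404] [-0.41758221  0.52122121 -0.39410355]
```

View pics/l7.png

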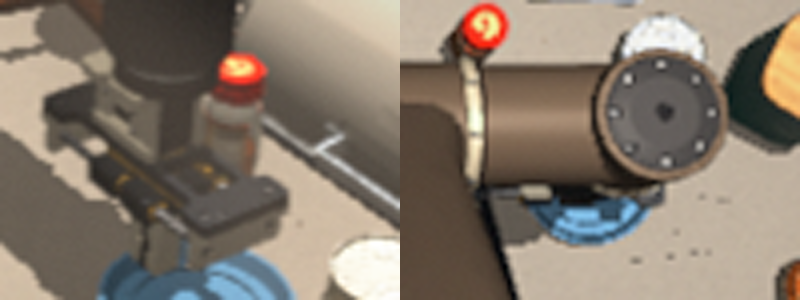

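Emit:
{"name": "step_arm", "arguments": {
  "commands": "0 -8 0 0 0 0; 0 -14 0 0 0 0; 0 -16 0 0 0 0; 0 -16 0 0 0 0; 0 -16 0 0 0 0; 0 -16 0 0 0 0; 0 -16 0 0 0 0; 0 -16 0 0 0 0"
}}

```text
t: 11.78
eef_pos: [0.501, -0.0593, 0.0145]
ee_rot: [3.142, 0.0, -0.003]
force: [-1.0, -3.4, 0.8]
width: 0.0002
```

```bash
python3 look.py l8 290 190 320 180
```

```text
11.875 [ 0.50143022 -0.05868219  0.01460568] [ 1.09649224 -0.32103116  0.04061245]
```

View pics/l8.png

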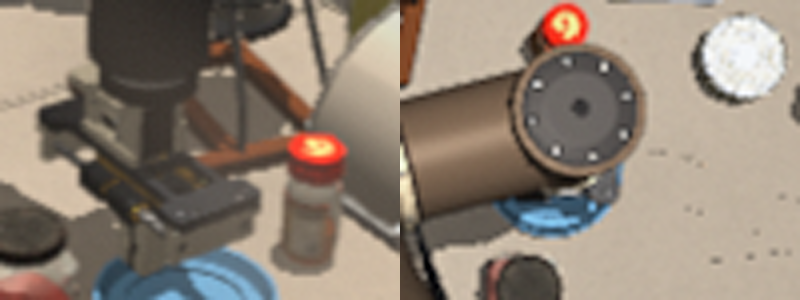

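Emit:
{"name": "step_arm", "arguments": {
  "commands": "0 -8 0 0 0 0; 0 -14 0 0 0 0; 0 -16 0 0 0 0; 0 -16 0 0 0 0; 0 -16 0 0 0 0; 0 -16 0 0 0 0; 0 -16 0 0 0 0; 0 -16 0 0 0 0"
}}

```text
t: 12.88
eef_pos: [0.5013, 0.0587, 0.0145]
ee_rot: [3.142, 0.0, -0.003]
force: [0.5, -3.0, 0.2]
width: 0.0005
```

Emit:
{"name": "step_arm", "arguments": {
  "commands": "0 -16 0 0 0 0; 0 -16 0 0 0 0; 0 -16 0 0 0 0; 0 -16 0 0 0 0; 0 -16 0 0 0 0; 0 -14 0 0 0 0; 0 -10 0 0 0 0; 0 0 0 0 0 0"
}}

```text
t: 13.88
eef_pos: [0.5021, 0.1628, 0.0146]
ee_rot: [-3.141, -0.001, -0.002]
force: [0.3, -0.4, 0.3]
width: 0.0003
```

```bash
python3 look.py l9 270 180 250 170
```

```text
13.975 [0.50189098 0.16199304 0.01459075] [-0.37946653 -0.19493993 -0.07231532]
```

View pics/l9.png

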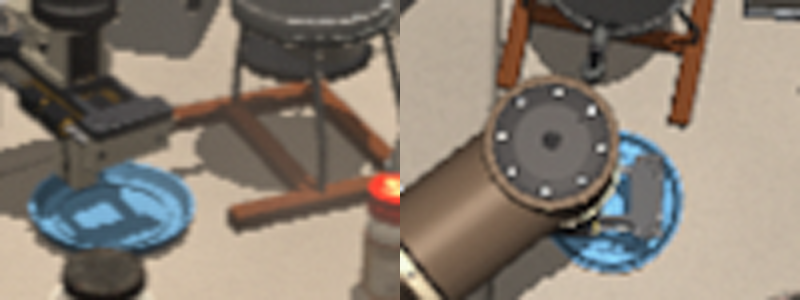

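Emit:
{"name": "step_arm", "arguments": {
  "commands": "0 2 -20 0 0 0; 0 0 -40 0 0 0; 0 40 -20 0 0 0; 0 50 0 0 0 0; 0 50 0 0 0 0; 0 40 0 0 0 0; 0 0 0 0 0 0"
}}

```text
t: 14.85
eef_pos: [0.5007, -0.0228, 0.0946]
ee_rot: [-3.141, -0.0, -0.007]
force: [0.1, -0.5, 0.6]
width: 0.0
```

```bash
python3 look.py l10 270 180 250 170
cat > dish.py <<'E'
from h import *
import pickle,sys
from scipy.optimize import least_squares
s,t=pickle.load(open("p_%s.pkl"%sys.argv[1],"rb"))
x0=[float(v) for v in sys.argv[2:4]]
a=np.linspace(0,2*np.pi,200,endpoint=False)
def circ(x,y,r,z): return np.stack([x+r*np.cos(a),y+r*np.sin(a),0*a+z],1)
v=np.array([.6055,.135]);xd=np.array([np.cos(.185),-np.sin(.185)]);yd=np.array([np.sin(.185),np.cos(.185)])
for n,p in(("s",s),("t",t)):
    c=proj(p,[[*x0,.01]])[0].astype(int);f=p["frame"].astype(int);m=(f[...,2]-f[...,0]>30)
    w=np.zeros_like(m);w[c[1]-40:c[1]+40,c[0]-45:c[0]+45]=1;m&=w
    k,l,st,_=cv2.connectedComponentsWithStats(m.astype(np.uint8));l0=1+np.argmax(st[1:,4]);m=l==l0
    cnt=max(cv2.findContours(m.astype(np.uint8),cv2.RETR_EXTERNAL,cv2.CHAIN_APPROX_NONE)[0],key=len).reshape(-1,2).astype(float)
    # robust fit: distance of contour points to hull outline
    def res(q):
        h=cv2.convexHull(np.vstack([proj(p,circ(q[0],q[1],.0712,.018)),proj(p,circ(q[0],q[1],.060,0))]).astype(np.float32))
        return np.array([cv2.pointPolygonTest(h,(float(x),float(y)),True)-.3 for x,y in cnt])
    r=least_squares(res,x0,loss="cauchy",f_scale=.3,diff_step=1e-3)
    d=r.x-v;print(n,r.x.round(4),"disp frame",(d@xd).round(4),(d@yd).round(4),"med|res|px",np.median(np.abs(res(r.x))).round(2),m.sum())
E
python3 dish.py l10 .5 .105
```

```text
14.95 [ 0.50128834 -0.02085319  0.09466111] [-0.94804856  0.20952266 -0.35695207]
s [0.508  0.1081] disp frame -0.0909 -0.0444 med|res|px 0.86 674
t [0.5051 0.1134] disp frame -0.0947 -0.0397 med|res|px 0.36 35
```

View pics/l10.png

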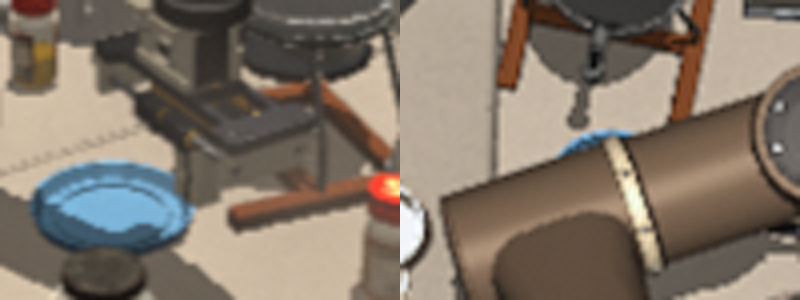

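Emit:
{"name": "step_arm", "arguments": {
  "commands": "0 0 0 0 0 0.178; -19 -7 0 0 0 0; 0 0 40 0 0 0; 0 0 28 0 0 0; 0 0 10 0 0 0; 0 0 0 0 0 0"
}}

```text
t: 15.7
eef_pos: [0.4833, -0.0096, 0.0164]
ee_rot: [3.141, 0.001, -0.179]
force: [-0.7, 0.6, 1.2]
width: 0.0006
```

```bash
python3 look.py l11 270 180 250 170; python3 dish.py l11 .505 .11
cat > disp.py <<'E'
from station import *
import numpy as np
q=get_state();P=q["eef_pos"];d=P[:2]-[.6055,.135]
print(q["t"],"TCP disp",(d@[np.cos(.185),-np.sin(.185)]).round(4),(d@[np.sin(.185),np.cos(.185)]).round(4),"z",P[2].round(4),"rot",q["ee_rot"].round(3),"F",q["force"].round(1))
E
python3 disp.py
```

```text
15.8 [ 0.48432431 -0.00953412  0.01738506] [ 0.38381172 -0.76642853  0.00420714]
s [0.511  0.1093] disp frame -0.0882 -0.0427 med|res|px 2.1 378
t [0.5056 0.1133] disp frame -0.0942 -0.0397 med|res|px 0.53 309
15.8 TCP disp -0.0925 -0.1644 z 0.0174 rot [-3.141e+00 -1.000e-03 -1.790e-01] F [ 0.4 -0.8  0. ]
```

View pics/l11.png

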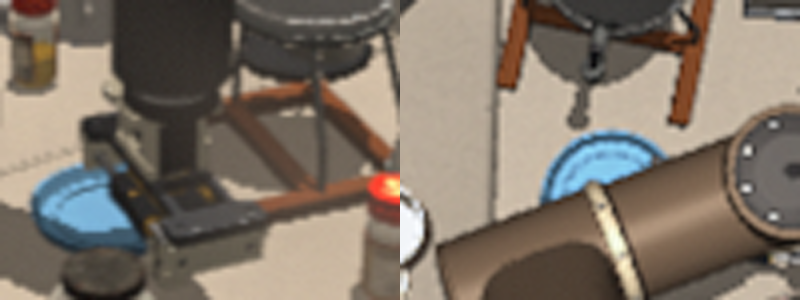

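Emit:
{"name": "step_arm", "arguments": {
  "commands": "0 -12 0 0 0 0; 0 -12 0 0 0 0; 0 -11 0 0 0 0; 0 -10 0 0 0 0; 0 -10 0 0 0 0; 0 -9 0 0 0 0; 0 -7 0 0 0 0; 0 0 0 0 0 0"
}}

```text
t: 16.8
eef_pos: [0.4963, 0.06, 0.0168]
ee_rot: [3.141, 0.001, -0.18]
force: [-2.6, -1.5, 5.8]
width: 0.0004
```

```bash
python3 look.py l12 270 180 250 170; python3 dish.py l12 .512 .15;python3 disp.py
```

```text
16.9 [0.4962715  0.05998376 0.01678773] [-2.76323955 -1.63010401  5.24551673]
s [0.5194 0.1403] disp frame -0.0857 -0.0106 med|res|px 1.38 332
t [0.5132 0.1449] disp frame -0.0926 -0.0073 med|res|px 0.72 183
16.9 TCP disp -0.0936 -0.0938 z 0.0168 rot [ 3.141  0.    -0.18 ] F [-2.8 -1.6  5.2]
```

View pics/l12.png

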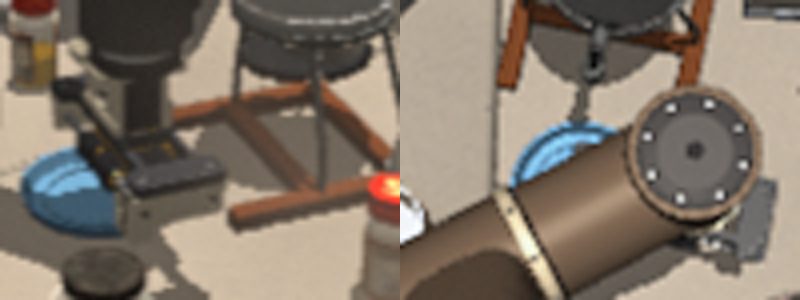

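Emit:
{"name": "step_arm", "arguments": {
  "commands": "0 0 -10 0 0 0; 0 10 -20 0 0 0; 0 20 -40 0 0 0; 0 40 -20 0 0 0; 0 0 0 0 0 0"
}}

```text
t: 17.52
eef_pos: [0.4845, -0.01, 0.1088]
ee_rot: [-3.14, -0.003, -0.183]
force: [-0.7, -0.5, -0.5]
width: 0.0005
```

```bash
python3 look.py l13 270 180 250 170; python3 dish.py l13 .512 .15;python3 disp.py
```

```text
17.625 [ 0.4841802  -0.00895296  0.10706429] [0.35012183 0.61060674 0.0845745 ]
s [0.5148 0.1386] disp frame -0.0898 -0.0131 med|res|px 0.77 637
t [0.5143 0.1433] disp frame -0.0912 -0.0086 med|res|px 0.57 357
17.625 TCP disp -0.0928 -0.1638 z 0.1071 rot [-3.141e+00 -1.000e-03 -1.820e-01] F [0.4 0.6 0.1]
```

View pics/l13.png

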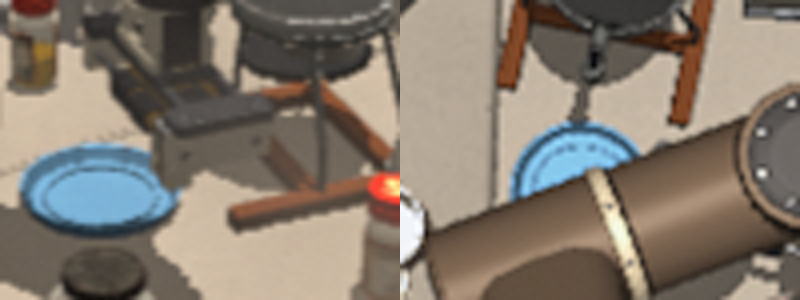

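Emit:
{"name": "step_arm", "arguments": {
  "commands": "0 -20 40 0 0 0; 0 -15 30 0 0 0; 0 -10 18 0 0 0; 0 -10 0 0 0 0; 0 -10 0 0 0 0; 0 -8 0 0 0 0; 0 -7 0 0 0 0; 0 0 0 0 0 0"
}}

```text
t: 18.62
eef_pos: [0.4986, 0.0701, 0.0189]
ee_rot: [-3.141, -0.001, -0.18]
force: [-0.3, -0.4, -1.3]
width: 0.0007
```

```bash
python3 look.py l14 270 180 250 170; python3 dish.py l14 .512 .15;python3 disp.py
```

```text
18.725 [0.49824701 0.06955303 0.0186938 ] [-0.16224353 -0.70137432  0.24936327]
s [0.5195 0.1582] disp frame -0.0888 0.0069 med|res|px 2.81 327
t [0.5132 0.1445] disp frame -0.0925 -0.0076 med|res|px 0.75 126
18.725 TCP disp -0.0934 -0.0841 z 0.0187 rot [-3.141 -0.    -0.181] F [-0.2 -0.7  0.2]
```

View pics/l14.png

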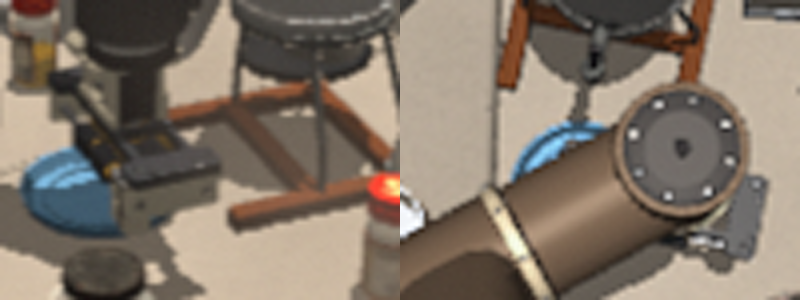

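Emit:
{"name": "step_arm", "arguments": {
  "commands": "0 0 -20 0 0 0; 0 36 0 0 0 0; 0 0 20 0 0 0; 0 0 10 0 0 0; 0 0 0 0 0 0"
}}

```text
t: 19.35
eef_pos: [0.4914, 0.0339, 0.0079]
ee_rot: [3.141, 0.001, -0.181]
force: [-0.3, -0.2, 0.6]
width: 0.0005
```

Emit:
{"name": "step_arm", "arguments": {
  "commands": "0 -8 0 0 0 0; 0 -8 0 0 0 0; 0 -6 0 0 0 0; 0 -5 0 0 0 0; 0 0 0 0 0 0"
}}

```text
t: 19.98
eef_pos: [0.4965, 0.061, 0.0085]
ee_rot: [3.141, 0.0, -0.18]
force: [-0.8, -1.2, 0.6]
width: 0.0005
```

```bash
python3 look.py l15 270 180 250 170; python3 dish.py l15 .512 .15;python3 disp.py
```

```text
20.075 [0.49665139 0.0608891  0.0084664 ] [0.233075   0.16900427 0.0771929 ]
s [0.5225 0.1458] disp frame -0.0835 -0.0046 med|res|px 1.25 312
t [0.5142 0.1476] disp frame -0.0921 -0.0044 med|res|px 0.56 199
20.075 TCP disp -0.0934 -0.0929 z 0.0085 rot [-3.141 -0.    -0.181] F [0.2 0.2 0.1]
```

View pics/l15.png

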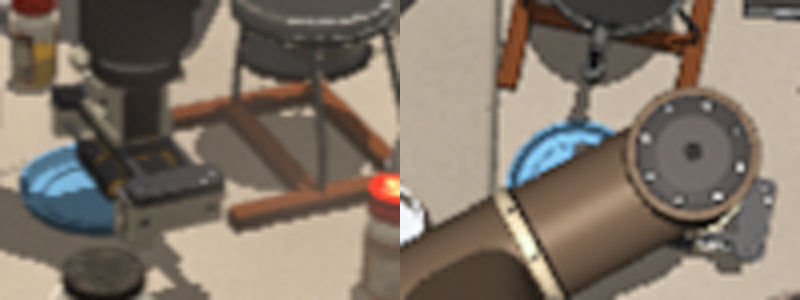

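Emit:
{"name": "step_arm", "arguments": {
  "commands": "0 -4 0 0 0 0; 0 0 0 0 0 0; 0 10 0 0 0 0; 0 10 -20 0 0 0; 0 0 -60 0 0 0; -40 0 -10 0 0 0; -55 0 0 0 0 0",
  "jaw": 87
}}

```text
t: 20.95
eef_pos: [0.4011, 0.0627, 0.0996]
ee_rot: [-3.139, -0.003, -0.183]
force: [-1.1, 1.4, 1.2]
width: 0.0647
```

```bash
python3 look.py l16 270 180 250 170; python3 dish.py l16 .512 .15;python3 disp.py
```

```text
21.05 [0.39599665 0.06108949 0.09847089] [0.41022541 0.02005373 0.10854477]
s [0.5169 0.1552] disp frame -0.0908 0.0036 med|res|px 2.31 429
t [0.5193 0.1593] disp frame -0.0892 0.008 med|res|px 0.33 984
21.05 TCP disp -0.1923 -0.1112 z 0.0985 rot [-3.14e+00  1.00e-03 -1.81e-01] F [0.4 0.  0.1]
```

View pics/l16.png

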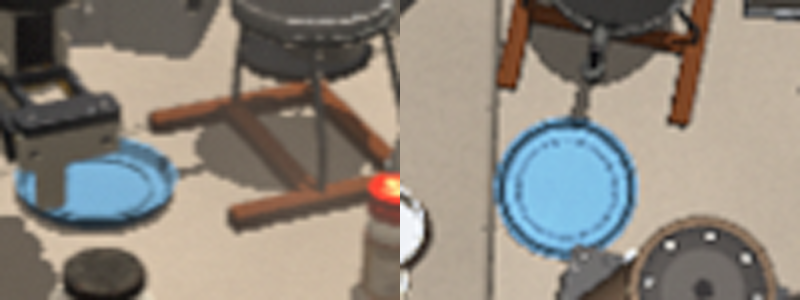

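Emit:
{"name": "step_arm", "arguments": {
  "commands": "3 -55 0 0 0 0; 3 -55 0 0 0 0; 0 -6 30 0 0 0; 0 0 40 0 0 0; 0 0 19 0 0 0; 0 0 0 0 0 0"
}}

```text
t: 21.8
eef_pos: [0.4266, 0.1743, 0.0083]
ee_rot: [3.139, 0.002, -0.181]
force: [0.2, 1.1, 1.1]
width: 0.0865
```

```bash
python3 look.py l17 270 180 250 170; python3 dish.py l17 .512 .15;python3 disp.py
```

```text
21.9 [0.42765905 0.17528619 0.01002917] [0.14864947 0.45529737 0.77850394]
s [0.5172 0.1546] disp frame -0.0904 0.003 med|res|px 1.46 538
t [0.5187 0.1594] disp frame -0.0898 0.008 med|res|px 0.41 619
21.9 TCP disp -0.1822 0.0069 z 0.01 rot [-3.141 -0.    -0.181] F [0.1 0.5 0.8]
```

View pics/l17.png

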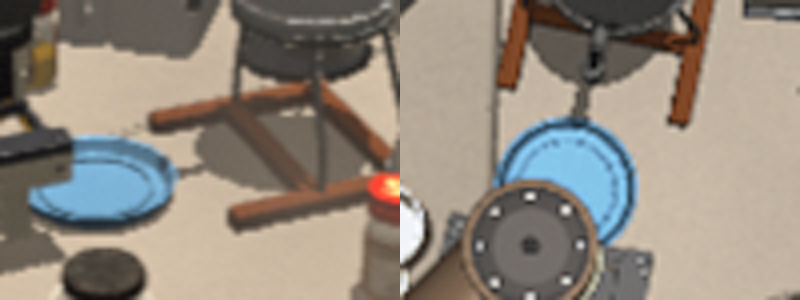

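Emit:
{"name": "step_arm", "arguments": {
  "commands": "8 1 0 0 0 0; 8 2 0 0 0 0; 8 2 0 0 0 0; 8 0 0 0 0 0; 8 0 0 0 0 0; 0 0 0 0 0 0"
}}

```text
t: 22.65
eef_pos: [0.4661, 0.1628, 0.0093]
ee_rot: [3.141, -0.0, -0.181]
force: [0.1, -0.5, -0.4]
width: 0.087
```

```bash
python3 look.py l18 270 180 250 170; python3 dish.py l18 .53 .15;python3 disp.py
```

```text
22.75 [0.46567456 0.16286216 0.00935268] [-0.26101938  0.34849934  0.30374796]
s [0.5282 0.148 ] disp frame -0.0784 -0.0014 med|res|px 2.3 391
t [0.5289 0.1528] disp frame -0.0785 0.0034 med|res|px 0.48 261
22.75 TCP disp -0.1426 0.0017 z 0.0094 rot [ 3.141 -0.    -0.181] F [-0.3  0.3  0.3]
```

View pics/l18.png

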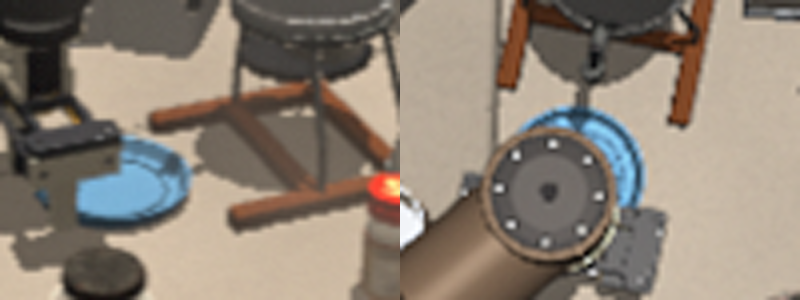

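Emit:
{"name": "step_arm", "arguments": {
  "commands": "7 0 0 0 0 0; 8 1 0 0 0 0; 8 0 0 0 0 0; 8 0 0 0 0 0; 8 0 0 0 0 0; 0 0 0 0 0 0"
}}

```text
t: 23.5
eef_pos: [0.5048, 0.1551, 0.0095]
ee_rot: [-3.141, -0.001, -0.181]
force: [-0.8, -1.0, -0.5]
width: 0.087
```

```bash
python3 look.py l19 270 180 250 150; python3 dish.py l19 .565 .14;python3 disp.py
```

```text
23.6 [0.50431328 0.15515044 0.00963474] [ 0.19201599  1.08399206 -1.44369903]
s [0.5671 0.1404] disp frame -0.0388 -0.0017 med|res|px 2.53 341
t [0.5693 0.146 ] disp frame -0.0376 0.0041 med|res|px 0.75 142
23.6 TCP disp -0.1032 0.0012 z 0.0096 rot [-3.141e+00 -1.000e-03 -1.810e-01] F [ 0.2  1.1 -1.4]
```

View pics/l19.png

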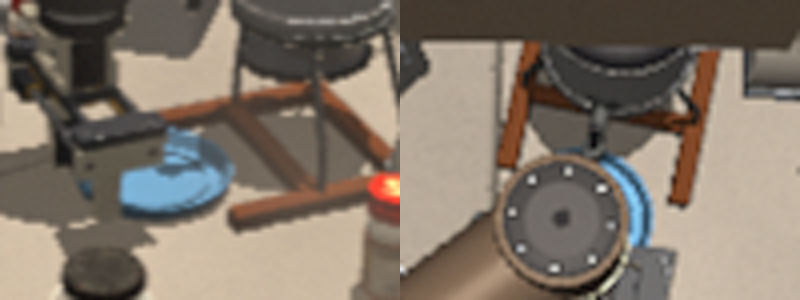

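Emit:
{"name": "step_arm", "arguments": {
  "commands": "-15 0 -1 0 0 0; -15 0 -2 0 0 0"
}}

```text
t: 23.85
eef_pos: [0.4731, 0.1604, 0.0126]
ee_rot: [3.142, 0.0, -0.181]
force: [1.0, 0.1, -0.2]
width: 0.0866
```

Emit:
{"name": "step_arm", "arguments": {
  "commands": "0 0 0 0 0.1 0; 0 0 0 0 0.1 0; 0 0 0 0 0 0; 0 0 0 0 0 0; 0 0 0 0 0 0; 0 0 0 0 0 0",
  "jaw": 44
}}

```text
t: 24.6
eef_pos: [0.4845, 0.1527, 0.0158]
ee_rot: [3.131, -0.177, -0.187]
force: [-1.0, 0.5, 0.1]
width: 0.0444
```

```bash
python3 look.py l20 250 160 250 150; python3 dish.py l20 .565 .14;python3 disp.py
```

```text
24.7 [0.4842144  0.1523773  0.01566192] [-0.54193192 -0.00516099 -0.60442113]
s [0.5682 0.1406] disp frame -0.0377 -0.0014 med|res|px 1.84 511
t [0.5688 0.1444] disp frame -0.0378 0.0025 med|res|px 0.44 891
24.7 TCP disp -0.1224 -0.0052 z 0.0157 rot [ 3.13  -0.177 -0.186] F [-0.5 -0.  -0.6]
```

Run:
```python
from h import *
import pickle
s,t=pickle.load(open("p_l20.pkl","rb"))
save(s,"l20b.png",cv2.resize(s["frame"][110:240,230:350],None,fx=6,fy=4.5,interpolation=cv2.INTER_CUBIC))
```

```text
(no output)
```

View pics/l20.png

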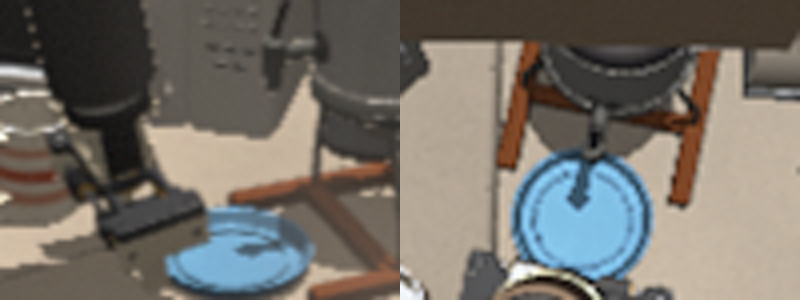

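View pics/l20b.png

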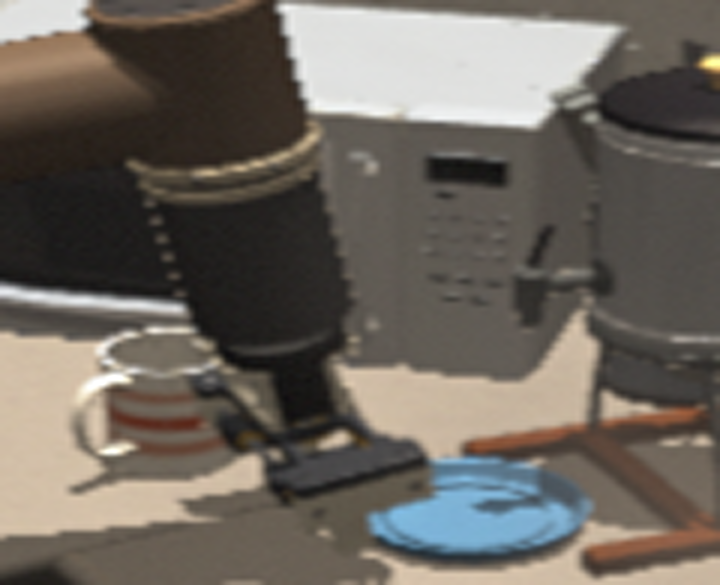

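Emit:
{"name": "step_arm", "arguments": {
  "commands": "-6 -6 7 0 0 0; 0 0 0 0 0 0"
}}

```text
t: 24.95
eef_pos: [0.4801, 0.1586, 0.0072]
ee_rot: [3.129, -0.177, -0.185]
force: [-0.9, 0.4, -0.1]
width: 0.0439
```

```bash
python3 disp.py
```

```text
24.95 TCP disp -0.1276 0.0001 z 0.0072 rot [ 3.129 -0.177 -0.185] F [-0.9  0.4 -0.1]
```

Emit:
{"name": "step_arm", "arguments": {
  "commands": "8 0 1.3 0 0 0; 6 0 1 0 0 0; 6 0 1 0 0 0; 6 0 1 0 0 0; 6 0 1 0 0 0; 0 0 0 0 0 0"
}}

```text
t: 25.7
eef_pos: [0.5128, 0.1529, 0.0081]
ee_rot: [3.13, -0.178, -0.186]
force: [0.6, -0.1, 0.3]
width: 0.0437
```

```bash
python3 look.py l21 250 160 250 150; python3 dish.py l21 .585 .14;python3 disp.py
```

```text
25.8 [0.51255355 0.15293629 0.00819006] [ 0.74251756  0.40514758 -0.19291268]
s [0.5843 0.1383] disp frame -0.0214 -0.0006 med|res|px 2.34 391
t [0.5867 0.1396] disp frame -0.0193 0.0011 med|res|px 0.56 788
25.8 TCP disp -0.0947 0.0005 z 0.0082 rot [ 3.13  -0.178 -0.186] F [ 0.7  0.4 -0.2]
```

View pics/l21.png

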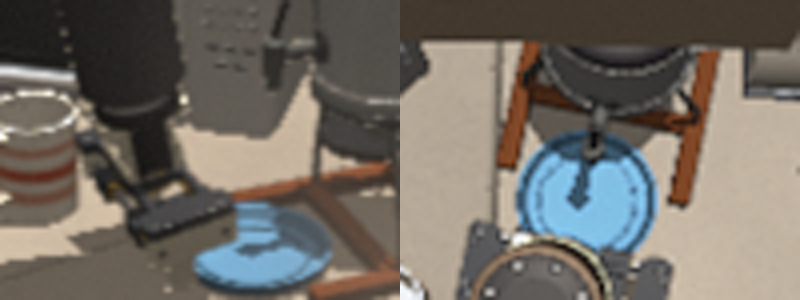

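Emit:
{"name": "step_arm", "arguments": {
  "commands": "5 0 1 0 0 0; 5 0 1 0 0 0; 3 0 0.6 0 0 0; 0 0 0 0 0 0"
}}

```text
t: 26.3
eef_pos: [0.5257, 0.1505, 0.0079]
ee_rot: [3.13, -0.178, -0.186]
force: [-1.4, -0.1, 0.1]
width: 0.0442
```

Emit:
{"name": "step_arm", "arguments": {
  "commands": "3 0 0.5 0 0 0; 0 0 0 0 0 0"
}}

```text
t: 26.55
eef_pos: [0.5285, 0.1498, 0.0079]
ee_rot: [3.13, -0.177, -0.186]
force: [-1.6, 0.0, 0.6]
width: 0.0438
```

```bash
python3 look.py l22 250 160 250 150; python3 dish.py l22 .595 .14;python3 disp.py
```

```text
26.65 [0.52840981 0.14987116 0.0079508 ] [-0.73109702 -0.61816568 -0.08849931]
s [0.6149 0.1435] disp frame 0.0077 0.0101 med|res|px 2.47 306
t [0.6017 0.1371] disp frame -0.0041 0.0013 med|res|px 0.75 741
26.65 TCP disp -0.0785 0.0004 z 0.008 rot [ 3.13  -0.178 -0.186] F [-0.7 -0.6 -0.1]
```

View pics/l22.png

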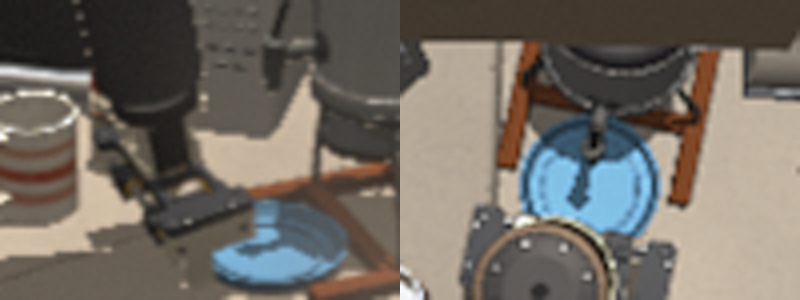

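Emit:
{"name": "step_arm", "arguments": {
  "commands": "2 0 0.4 0 0 0; 0 0 0 0 0 0"
}}

```text
t: 26.9
eef_pos: [0.5301, 0.1494, 0.0078]
ee_rot: [3.129, -0.177, -0.186]
force: [-5.2, 1.4, 3.0]
width: 0.044
```

Emit:
{"name": "step_arm", "arguments": {
  "commands": "2 0 0.4 0 0 0; 0 0 0 0 0 0"
}}

```text
t: 27.15
eef_pos: [0.5309, 0.1488, 0.0074]
ee_rot: [3.129, -0.176, -0.185]
force: [-15.1, 5.6, 6.4]
width: 0.0442
```

Emit:
{"name": "step_arm", "arguments": {
  "commands": "1.5 0 0.3 0 0 0; 0 0 0 0 0 0"
}}

```text
t: 27.4
eef_pos: [0.5313, 0.1485, 0.0072]
ee_rot: [3.128, -0.175, -0.184]
force: [-24.1, 9.3, 11.0]
width: 0.0442
```

Emit:
{"name": "step_arm", "arguments": {
  "commands": "-4 0 -0.5 0 0 0; -15 0 -3 0 0 0; -20 0 -10 0 0 0; -15 0 -50 0 0 0; 0 0 -60 0 0 0; 0 50 -40 0 0 0; -10 55 0 0 0 0; -10 55 0 0 0 0"
}}

```text
t: 28.4
eef_pos: [0.4045, 0.0127, 0.1575]
ee_rot: [3.132, -0.179, -0.185]
force: [1.1, -1.1, -0.0]
width: 0.0441
```

```bash
python3 look.py l23 270 160 230 150; python3 dish.py l23 .6055 .135;python3 disp.py
python3 - <<'E'
from h import *
import pickle
s,t=pickle.load(open("p_l23.pkl","rb"))
save(t,"l23t.png",cv2.resize(t["frame"][150:260,210:340],None,fx=6,fy=5,interpolation=cv2.INTER_CUBIC))
E
```

```text
28.5 [0.40217707 0.00996953 0.15638681] [ 0.53829244  1.38856863 -0.02603462]
s [0.6047 0.1331] disp frame -0.0005 -0.002 med|res|px 1.71 468
t [0.6037 0.137 ] disp frame -0.0021 0.0016 med|res|px 0.37 896
28.5 TCP disp -0.1769 -0.1603 z 0.1564 rot [ 3.131 -0.177 -0.189] F [ 0.5  1.4 -0. ]
```

View pics/l23.png

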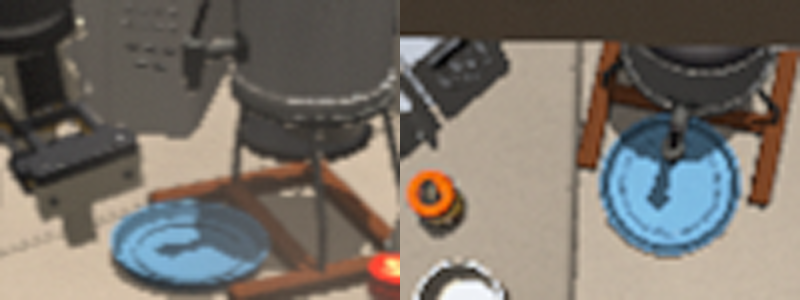

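View pics/l23t.png

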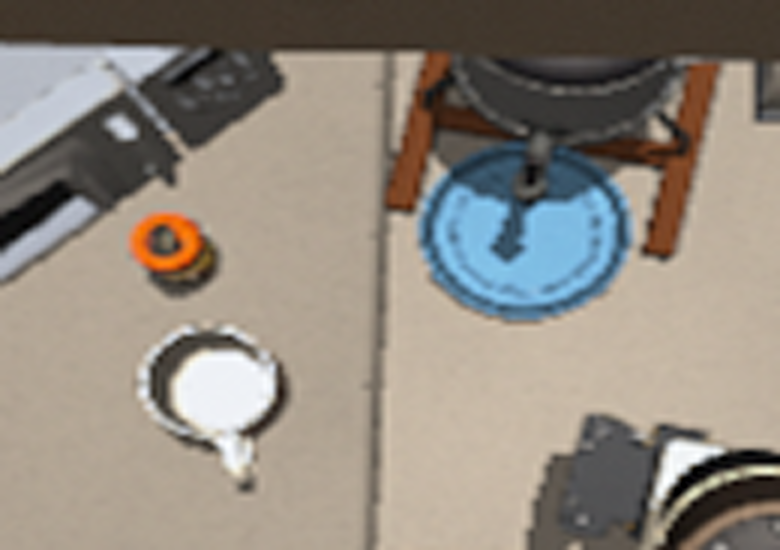

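```bash
sed -i 's/p1.pkl/p_l23.pkl/' e.py; python3 e.py 0.4705 0.3300 -2.80
python3 - <<'E'
import cv2,numpy as np
a=cv2.imread("pics/m_t.png");b=cv2.imread("pics/m_s.png")
print(a.shape,b.shape)
E
```

```text
[0.46943608 0.33083925 0.101     ] [0.46839382 0.32048192 0.101     ]
handle [0.40615889 0.30768266 0.08      ]
(640, 720, 3) (560, 720, 3)
```

View pics/m_t.png

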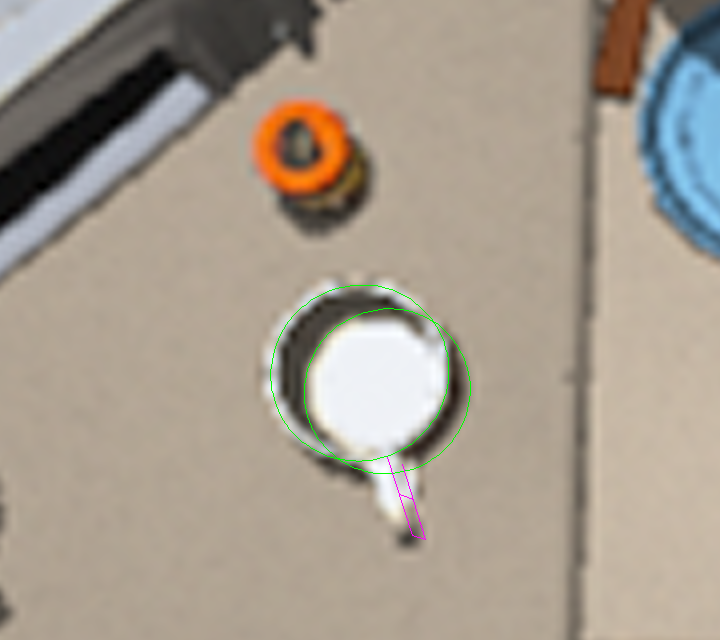

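View pics/m_s.png

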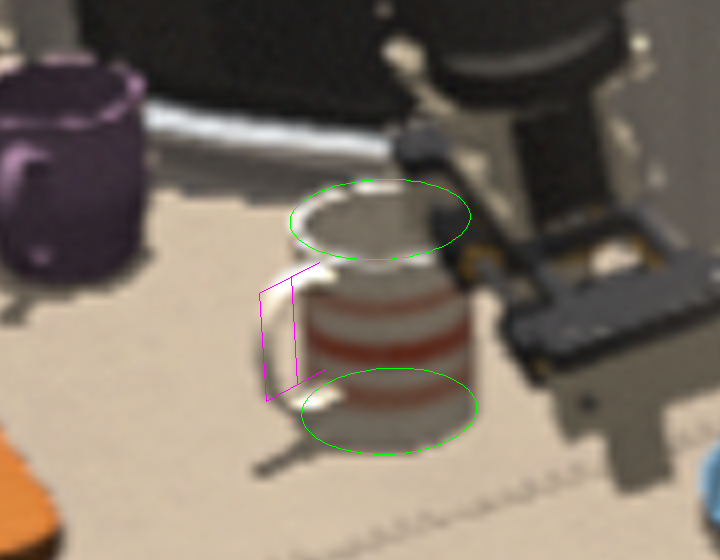

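Emit:
{"name": "step_arm", "arguments": {
  "commands": "0 0 0 0.028 0 -0.154; 0 0 0 0.028 0 -0.154; 0 0 0 0.028 0 -0.154; 14 -48 2.5 0 0 0; 14 -48 2.5 0 0 0; 14 -48 2.5 0 0 0; 14 -48 2.5 0 0 0"
}}

```text
t: 29.38
eef_pos: [0.4061, 0.2159, 0.1551]
ee_rot: [3.133, -0.174, 0.283]
force: [1.0, -0.4, 0.4]
width: 0.0441
```

```bash
python3 st.py
```

```text
29.375 [0.4061 0.2159 0.1551] [ 3.1331 -0.1739  0.2835] [ 1.0117 -0.4116  0.3512] 0.04412031260534742 [ 1.0255 -0.0456 -0.746   0.1806 -0.7555  0.7035]
```

Emit:
{"name": "step_arm", "arguments": {
  "commands": "12 -45 2 0 0 0; 12 -45 2 0 0 0; 0 0 0 0 0 0"
}}

```text
t: 29.75
eef_pos: [0.4048, 0.3105, 0.1539]
ee_rot: [3.132, -0.173, 0.286]
force: [-0.6, -0.7, -0.3]
width: 0.0443
```

```bash
cat > mv.py <<'E'
# prints tool-frame shift (mm) to reach world target, from current pose
from station import *
import numpy as np,sys
from scipy.spatial.transform import Rotation as Ro
s=get_state();R=Ro.from_euler("xyz",s["ee_rot"]).as_matrix()
print(s["t"],s["eef_pos"].round(4),s["ee_rot"].round(3),"F",s["force"].round(1))
if len(sys.argv)>3:
    T=np.array([float(v) for v in sys.argv[1:4]]);print("tool mm",(R.T@(T-s["eef_pos"])*1000).round(1))
if len(sys.argv)>6:
    Rt=Ro.from_euler("xyz",[float(v) for v in sys.argv[4:7]]).as_matrix();print("tool rotvec",Ro.from_matrix(R.T@Rt).as_rotvec().round(3))
E
python3 mv.py .4037 .3098 .08 3.1416 -.175 .2816; python3 look.py l24 220 140 200 180
```

```text
29.75 [0.4048 0.3105 0.1539] [ 3.132 -0.173  0.286] F [-0.6 -0.7 -0.3]
tool mm [-13.9  -0.3  72.6]
tool rotvec [0.008 0.002 0.004]
29.85 [0.40421688 0.30728834 0.15355202] [-0.50778064 -1.33379933 -0.26687965]
```

View pics/l24.png

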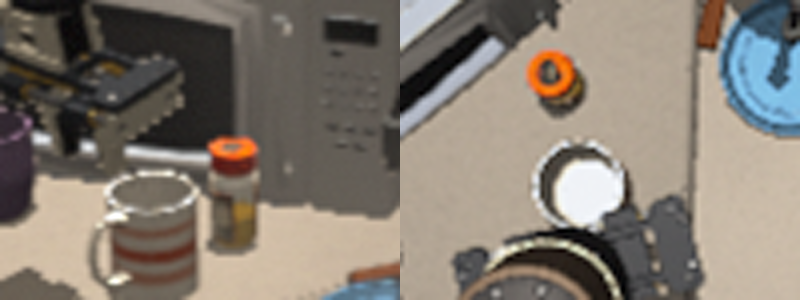

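Run:
```python
from h import *
import pickle
from scipy.spatial.transform import Rotation as Ro
s,t=pickle.load(open("p_l24.pkl","rb"));q=get_state();R=Ro.from_euler("xyz",q["ee_rot"]).as_matrix();P=q["eef_pos"]
k=6;im=cv2.resize(s["frame"],None,fx=k,fy=k,interpolation=cv2.INTER_CUBIC)
def dot(X,c):
    z=np.round((proj(s,[X])[0]+.5)*k).astype(int);cv2.circle(im,tuple(z),3,c,-1)
for sg in(-1,1):
    for o in(0,.010,.025): dot(P+R@[0,sg*.022,o],(255,0,0) if o==0 else (0,255,0) if o==.01 else (255,0,255))
for z in(.04,.067,.095): dot([.4037,.3098,z],(0,0,255))
save(s,"l24b.png",im[150*k:235*k,220*k:300*k])
```

```text
(no output)
```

View pics/l24b.png

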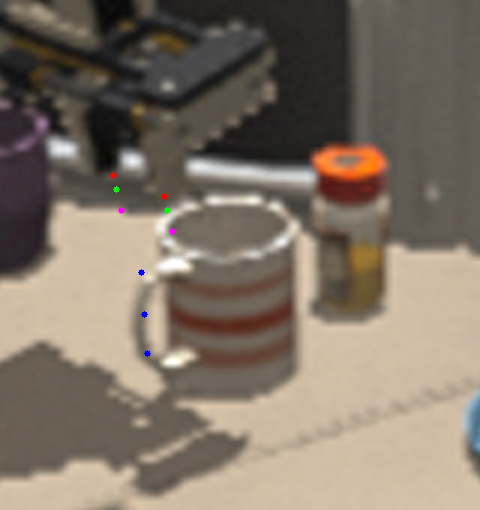

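```bash
python3 mv.py .4067 .3108 .052
```

```text
29.85 [0.4042 0.3073 0.1536] [ 3.132 -0.172  0.284] F [-0.5 -1.3 -0.3]
tool mm [-14.1  -3.7 100.6]
```

Emit:
{"name": "step_arm", "arguments": {
  "commands": "-4 -2 25 0 0 0; -4 -1 25 0 0 0; -3 0 20 0 0 0; 0 0 0 0 0 0"
}}

```text
t: 30.35
eef_pos: [0.4045, 0.3075, 0.082]
ee_rot: [3.13, -0.171, 0.282]
force: [-0.1, 0.1, 0.2]
width: 0.0439
```

```bash
python3 mv.py .4067 .3108 .052
cat > ov.py <<'E'
from h import *
import sys
from scipy.spatial.transform import Rotation as Ro
s=grab_frame("scene");t=grab_frame("top");q=get_state();R=Ro.from_euler("xyz",q["ee_rot"]).as_matrix();P=q["eef_pos"]
import pickle;pickle.dump((s,t),open("p_%s.pkl"%sys.argv[1],"wb"))
k=5;out=[]
x,y,x2,y2=map(int,sys.argv[2:6])
for p,(a,b) in((s,(x,y)),(t,(x2,y2))):
    im=cv2.resize(p["frame"],None,fx=k,fy=k,interpolation=cv2.INTER_CUBIC);w=q["width"]/2
    for sg in(-1,1):
        z=np.round((proj(p,[P+R@[0,sg*w,0]])[0]+.5)*k).astype(int);cv2.circle(im,tuple(z),2,(255,0,0),-1)
    out.append(im[b*k:(b+80)*k,a*k:(a+78)*k])
save(s,sys.argv[1]+".png",np.hstack(out))
E
python3 ov.py l25 225 160 215 195
```

```text
30.35 [0.4045 0.3075 0.082 ] [ 3.13  -0.171  0.282] F [-0.1  0.1  0.2]
tool mm [-2.1 -2.9 30. ]
```

View pics/l25.png

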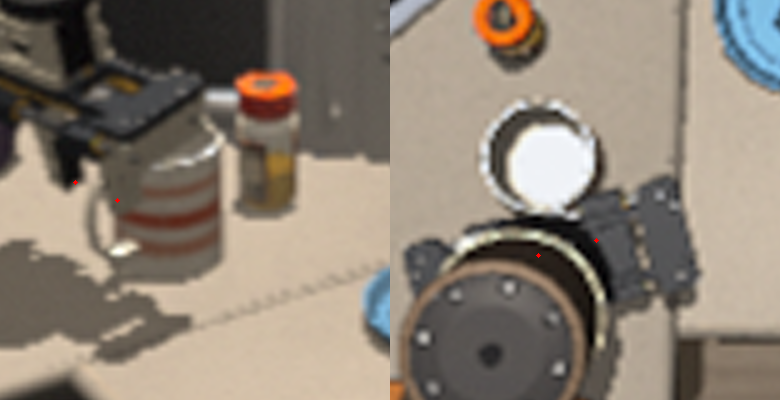

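Emit:
{"name": "step_arm", "arguments": {
  "commands": "-1 -1 12 0 0 0; -1 -1 12 0 0 0; 0 -1 6 0 0 0; 0 0 0 0 0 0"
}}

```text
t: 30.95
eef_pos: [0.407, 0.3126, 0.0523]
ee_rot: [3.131, -0.171, 0.284]
force: [-0.2, -0.7, -0.8]
width: 0.0439
```

```bash
python3 mv.py .4067 .3108 .052;python3 ov.py l26 225 160 215 195
```

```text
30.95 [0.407  0.3126 0.0523] [ 3.131 -0.171  0.284] F [-0.2 -0.7 -0.8]
tool mm [-0.8  1.6  0.2]
```

View pics/l26.png

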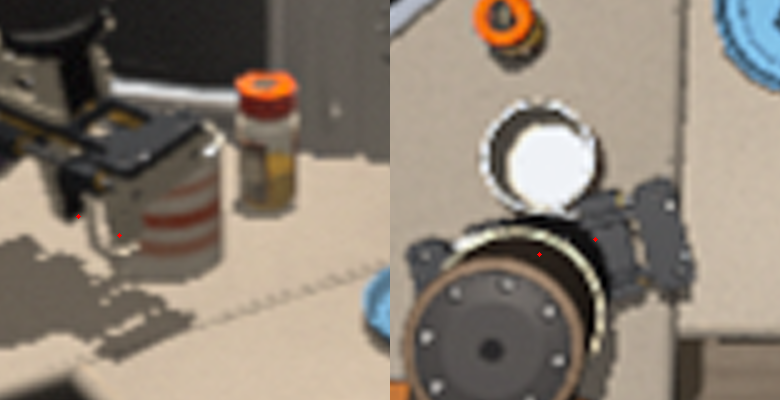

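Emit:
{"name": "step_arm", "arguments": {
  "commands": "0 0 0 0 0 0; 0 0 0 0 0 0; 0 0 0 0 0 0; 0 0 0 0 0 0; 0 0 0 0 0 0; 0 0 0 0 0 0",
  "jaw": 0,
  "grip_force": 15
}}

```text
t: 31.8
eef_pos: [0.4072, 0.313, 0.0532]
ee_rot: [3.132, -0.173, 0.283]
force: [-0.2, -0.6, 2.5]
width: 0.01
```

Emit:
{"name": "step_arm", "arguments": {
  "commands": "0 0 0 0 0 0; 0 0 0 0 0 0; 0 0 0 0 0 0",
  "grip_force": 50
}}

```text
t: 32.17
eef_pos: [0.4072, 0.3129, 0.0531]
ee_rot: [3.132, -0.172, 0.283]
force: [-1.4, -1.8, 4.0]
width: 0.0098
```

```bash
python3 mv.py;python3 ov.py l27 225 160 215 195
```

```text
32.175 [0.4072 0.3129 0.0531] [ 3.132 -0.172  0.283] F [-1.4 -1.8  4. ]
```

View pics/l27.png

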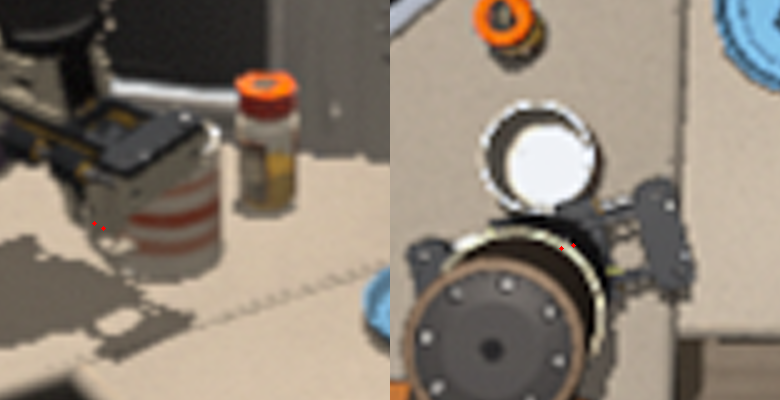

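Emit:
{"name": "step_arm", "arguments": {
  "commands": "1 0 -5 0 0 0; 2 0 -10 0 0 0; 3 0 -15 0 0 0; 0 0 0 0 0 0"
}}

```text
t: 32.78
eef_pos: [0.4082, 0.3145, 0.0849]
ee_rot: [3.134, -0.174, 0.283]
force: [-0.4, 0.6, -3.9]
width: 0.0099
```

```bash
python3 mv.py;python3 ov.py l28 225 150 215 195
```

```text
32.775 [0.4082 0.3145 0.0849] [ 3.134 -0.174  0.283] F [-0.4  0.6 -3.9]
```

View pics/l28.png

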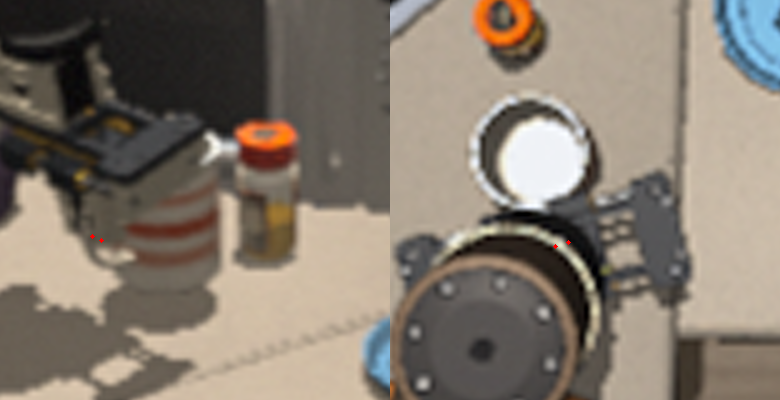

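```bash
python3 mv.py .411 .200 .095 3.1416 -.175 -.185
```

```text
32.875 [0.4076 0.3133 0.0836] [ 3.132 -0.172  0.283] F [-1.3  0.2 -3.4]
tool mm [-26.  109.9 -15.1]
tool rotvec [-0.072  0.     0.461]
```

Emit:
{"name": "step_arm", "arguments": {
  "commands": "-4 14 -4 0 0 0; -6 25 -4 0 0 0; -7 28 -4 0 0 0; -6 28 -3 0 0 0; -3 15 0 0 0 0; 0 0 0 -0.012 0 0.077; 0 0 0 -0.012 0 0.077; 0 0 0 -0.012 0 0.077"
}}

```text
t: 33.88
eef_pos: [0.4112, 0.1992, 0.0949]
ee_rot: [3.137, -0.174, 0.045]
force: [-0.4, 0.7, -4.3]
width: 0.0094
```

Emit:
{"name": "step_arm", "arguments": {
  "commands": "0 0 0 -0.012 0 0.077; 0 0 0 -0.012 0 0.077; 0 0 0 -0.012 0 0.076; 0 0 0 0 0 0"
}}

```text
t: 34.38
eef_pos: [0.4113, 0.1997, 0.0949]
ee_rot: [3.141, -0.175, -0.185]
force: [-0.2, -0.4, -4.4]
width: 0.0097
```

```bash
python3 mv.py .413 .1744 .095 3.1416 -.175 -.185;python3 ov.py l29 260 150 255 175
```

```text
34.375 [0.4113 0.1997 0.0949] [ 3.141 -0.175 -0.185] F [-0.2 -0.4 -4.4]
tool mm [ 6.3 24.5  1. ]
tool rotvec [0. 0. 0.]
```

View pics/l29.png

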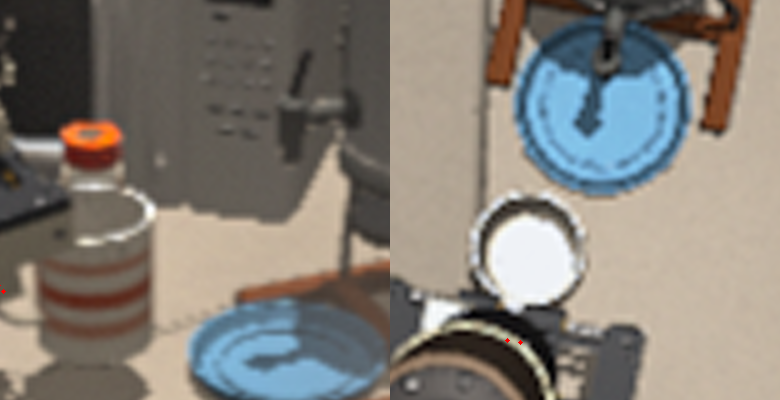

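```bash
cat > rim.py <<'E'
from h import *
import sys,pickle
n=sys.argv[1];x,y,zb=map(float,sys.argv[2:5]);gx,gy,tx,ty=map(int,sys.argv[5:9])
s,t=pickle.load(open("p_%s.pkl"%n,"rb"));a=np.linspace(0,2*np.pi,100);k=5;out=[]
def circ(r,z): return np.stack([x+r*np.cos(a),y+r*np.sin(a),0*a+z],1)
for p,(c,d) in((s,(gx,gy)),(t,(tx,ty))):
    im=cv2.resize(p["frame"],None,fx=k,fy=k,interpolation=cv2.INTER_CUBIC)
    for z in(zb,zb+.101): cv2.polylines(im,[np.round((proj(p,circ(.041,z))+.5)*k).astype(int)],True,(0,255,0))
    out.append(im[d*k:(d+80)*k,c*k:(c+78)*k])
save(s,"r_%s.png"%n,np.hstack(out))
E
python3 rim.py l29 .4745 .1857 .0418 260 150 255 175
python3 -c "
from h import *
import pickle
s,t=pickle.load(open('p_l29.pkl','rb'));print(onz(t,(282.3,224.6),.1428))"
```

```text
[0.47467201 0.1882588  0.1428    ]
```

View pics/r_l29.png

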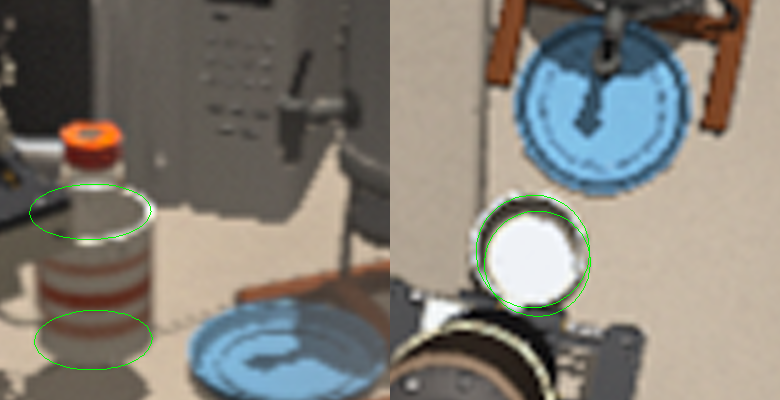

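Run:
```python
from h import *
import pickle
s,t=pickle.load(open("p_l29.pkl","rb"))
k=10
im=cv2.resize(s["frame"],None,fx=k,fy=k,interpolation=cv2.INTER_CUBIC)
# vertical lines: model silhouettes for upright mug
a=np.linspace(0,2*np.pi,100)
x,y,zb=.476,.1865,.0418
for tilt,c in((0,(0,255,0)),(.04,(255,0,255))):
    hd=np.array([np.cos(.185),-np.sin(.185)])
    R=cv2.Rodrigues(np.array([ -hd[1],hd[0],0])*tilt)[0]  # rotate about y_d: top goes +x_d
    c0=np.array([x,y,zb+.05])
    for z in(-.05,-.028,-.005,.02,.051):
        P=np.stack([.041*np.cos(a),.041*np.sin(a),0*a+z],1)@R.T+c0
        cv2.polylines(im,[np.round((proj(s,P)+.5)*k).astype(int)],True,c)
save(s,"z29.png",im[180*k:228*k,260*k:300*k])
```

```text
(no output)
```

View pics/z29.png

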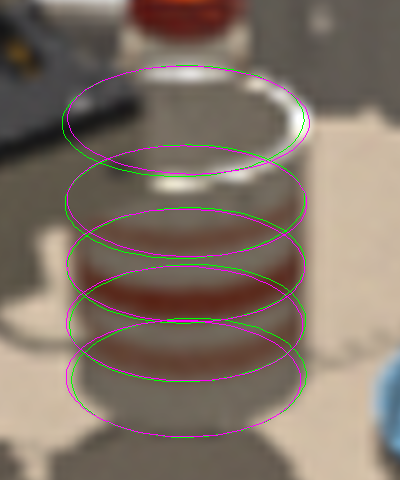

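Emit:
{"name": "step_arm", "arguments": {
  "commands": "0 0 0 0 0.035 0; 8 20 1 0 0 0; 0 0 0 0 0 0"
}}

```text
t: 34.85
eef_pos: [0.415, 0.1775, 0.0955]
ee_rot: [3.14, -0.209, -0.184]
force: [-0.3, -1.2, -3.8]
width: 0.0098
```

```bash
python3 mv.py .5413 .1492 .095
```

```text
34.85 [0.415  0.1775 0.0955] [ 3.14  -0.209 -0.184] F [-0.3 -1.2 -3.8]
tool mm [126.4   4.6  27.3]
```

Emit:
{"name": "step_arm", "arguments": {
  "commands": "8 1 1.7 0 0 0; 14 1 3 0 0 0; 18 1 4 0 0 0; 18 0.6 4 0 0 0; 18 0.5 4 0 0 0; 14 0.5 3 0 0 0; 8 0 1.5 0 0 0; 0 0 0 0 0 0"
}}

```text
t: 35.85
eef_pos: [0.5135, 0.1558, 0.0952]
ee_rot: [3.141, -0.21, -0.185]
force: [0.0, -0.1, -3.5]
width: 0.0094
```

```bash
python3 mv.py .5413 .1492 .095;python3 ov.py l30 280 140 265 160; python3 rim.py l30 .5770 .142 .045 280 140 265 160
```

```text
35.85 [0.5135 0.1558 0.0952] [ 3.141 -0.21  -0.185] F [ 0.  -0.1 -3.5]
tool mm [27.9  1.4  6.1]
```

View pics/l30.png

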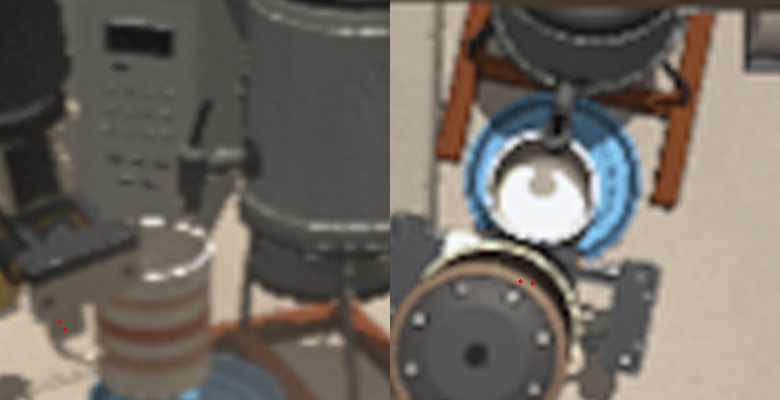

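Emit:
{"name": "step_arm", "arguments": {
  "commands": "8 0.5 1.7 0 0 0; 10 0.5 2.2 0 0 0; 7 0.4 1.5 0 0 0; 3 0 0.6 0 0 0; 0 0 0 0 0 0"
}}

```text
t: 36.58
eef_pos: [0.5412, 0.1491, 0.0951]
ee_rot: [3.141, -0.21, -0.185]
force: [0.1, 0.0, -3.7]
width: 0.0099
```

```bash
python3 mv.py .5413 .1492 .095;python3 ov.py l31 290 140 265 150; python3 rim.py l31 .604 .1365 .044 290 140 265 150; python3 dish.py l31 .604 .1365
```

```text
36.575 [0.5412 0.1491 0.0951] [ 3.141 -0.21  -0.185] F [ 0.1  0.  -3.7]
tool mm [ 0.1 -0.1  0.2]
s [0.6158 0.143 ] disp frame 0.0086 0.0098 med|res|px 1.02 313
t [0.605  0.1389] disp frame -0.0012 0.0037 med|res|px 0.75 148
```

View pics/r_l31.png

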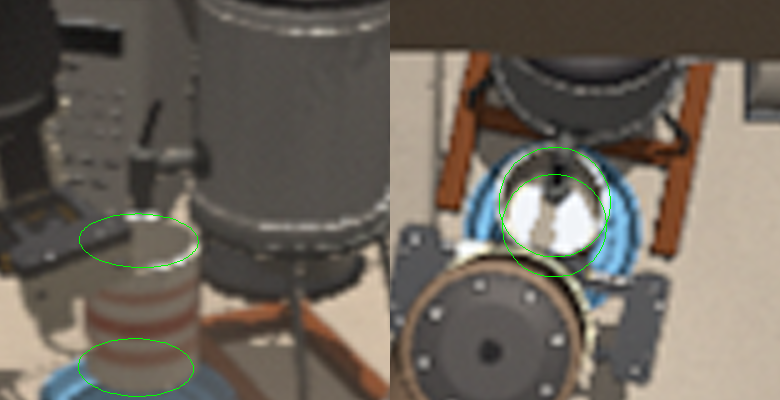

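Emit:
{"name": "step_arm", "arguments": {
  "commands": "-1.3 0 6 0 0 0; -1.3 0 6 0 0 0; -1.3 0 6 0 0 0; -1 0 5 0 0 0; -0.6 0 3 0 0 0; 0 0 0 0 0 0"
}}

```text
t: 37.42
eef_pos: [0.541, 0.1492, 0.0685]
ee_rot: [3.141, -0.209, -0.185]
force: [-0.0, 0.1, -3.4]
width: 0.0097
```

```bash
python3 mv.py .5413 .1492 .056;python3 ov.py l32 290 140 265 150; python3 rim.py l32 .604 .1365 .0175 290 140 265 150
```

```text
37.425 [0.541  0.1492 0.0685] [ 3.141 -0.209 -0.185] F [-0.   0.1 -3.4]
tool mm [-2.3 -0.1 12.2]
```

View pics/r_l32.png

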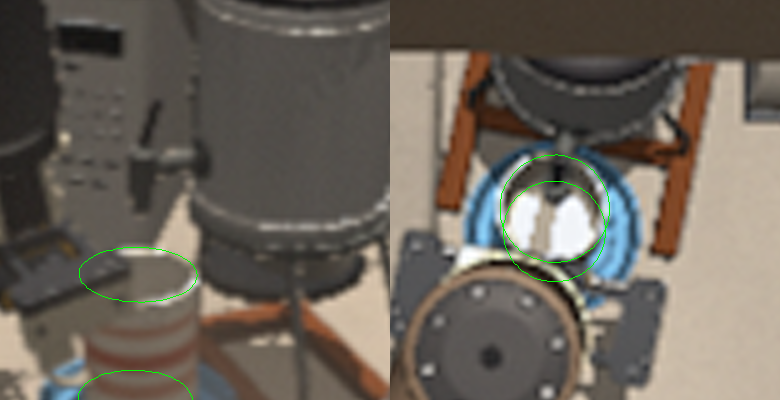

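Emit:
{"name": "step_arm", "arguments": {
  "commands": "-0.6 0 3 0 0 0; -0.5 0 2.5 0 0 0; 0 0 0 0 0 0"
}}

```text
t: 37.9
eef_pos: [0.541, 0.1491, 0.0629]
ee_rot: [3.141, -0.209, -0.185]
force: [0.2, 0.6, -4.2]
width: 0.0098
```

Emit:
{"name": "step_arm", "arguments": {
  "commands": "-0.2 0 1.2 0 0 0; -0.2 0 1 0 0 0; 0 0 0 0 0 0"
}}

```text
t: 38.28
eef_pos: [0.5412, 0.1492, 0.0608]
ee_rot: [3.141, -0.21, -0.185]
force: [-0.2, 0.2, -3.8]
width: 0.0096
```

Emit:
{"name": "step_arm", "arguments": {
  "commands": "-0.2 0 1 0 0 0; 0 0 0 0 0 0"
}}

```text
t: 38.52
eef_pos: [0.5412, 0.1493, 0.0598]
ee_rot: [3.141, -0.21, -0.185]
force: [-0.2, 0.2, -3.4]
width: 0.0096
```

Emit:
{"name": "step_arm", "arguments": {
  "commands": "-0.2 0 1 0 0 0; 0 0 0 0 0 0"
}}

```text
t: 38.78
eef_pos: [0.5412, 0.1492, 0.0588]
ee_rot: [3.141, -0.21, -0.185]
force: [-0.7, -0.2, -3.4]
width: 0.0097
```

Emit:
{"name": "step_arm", "arguments": {
  "commands": "-0.2 0 1 0 0 0; 0 0 0 0 0 0"
}}

```text
t: 39.02
eef_pos: [0.5412, 0.1493, 0.0578]
ee_rot: [3.141, -0.21, -0.185]
force: [-0.7, -0.2, -3.7]
width: 0.0094
```

Emit:
{"name": "step_arm", "arguments": {
  "commands": "-0.2 0 1 0 0 0; 0 0 0 0 0 0"
}}

```text
t: 39.28
eef_pos: [0.5414, 0.1493, 0.057]
ee_rot: [3.141, -0.21, -0.185]
force: [-0.6, 0.3, -2.6]
width: 0.0095
```

Contact is starting; one or two more small steps.

Emit:
{"name": "step_arm", "arguments": {
  "commands": "-0.2 0 0.8 0 0 0; 0 0 0 0 0 0"
}}

```text
t: 39.52
eef_pos: [0.5416, 0.1495, 0.0568]
ee_rot: [-3.141, -0.211, -0.185]
force: [-4.0, 0.5, 5.5]
width: 0.0097
```

Emit:
{"name": "step_arm", "arguments": {
  "commands": "-0.2 0 0.6 0 0 0; 0 0 0 0 0 0"
}}

```text
t: 39.78
eef_pos: [0.5416, 0.1496, 0.0567]
ee_rot: [-3.141, -0.211, -0.185]
force: [-8.3, -0.1, 12.0]
width: 0.0096
```

```bash
python3 mv.py;python3 ov.py l33 290 155 265 150; python3 rim.py l33 .604 .1365 .005 290 155 265 150
```

```text
39.775 [0.5416 0.1496 0.0567] [-3.141 -0.211 -0.185] F [-8.3 -0.1 12. ]
```

View pics/r_l33.png

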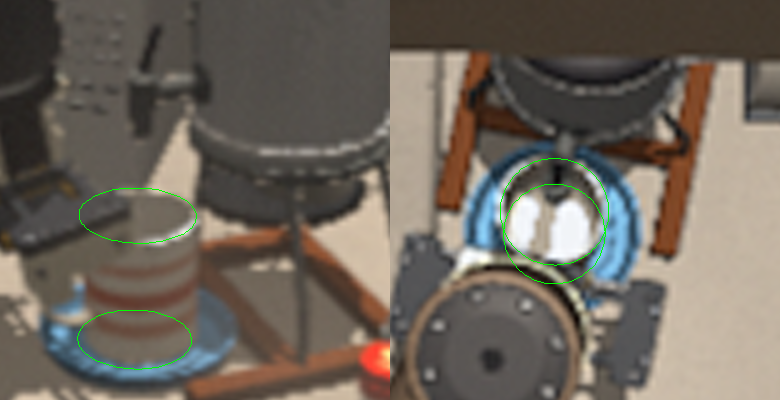

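Emit:
{"name": "step_arm", "arguments": {
  "commands": "0.2 0 -0.8 0 0 0; 0 0 0 0 0 0"
}}

```text
t: 40.12
eef_pos: [0.5416, 0.1495, 0.0568]
ee_rot: [-3.141, -0.211, -0.185]
force: [-4.6, -0.2, 7.7]
width: 0.0094
```

```bash
python3 -c "
from station import *
s=get_state();print(s['force'],s['moment'])
import cv2,pickle,numpy as np
from h import *
s,t=pickle.load(open('p_l33.pkl','rb'))
save(s,'z33.png',cv2.resize(s['frame'][185:240,295:345],None,fx=12,fy=10,interpolation=cv2.INTER_CUBIC))
"
```

```text
[-4.59119637 -0.21788326  7.71984673] [-0.00729129  1.95532157 -0.12076018]
```

View pics/z33.png

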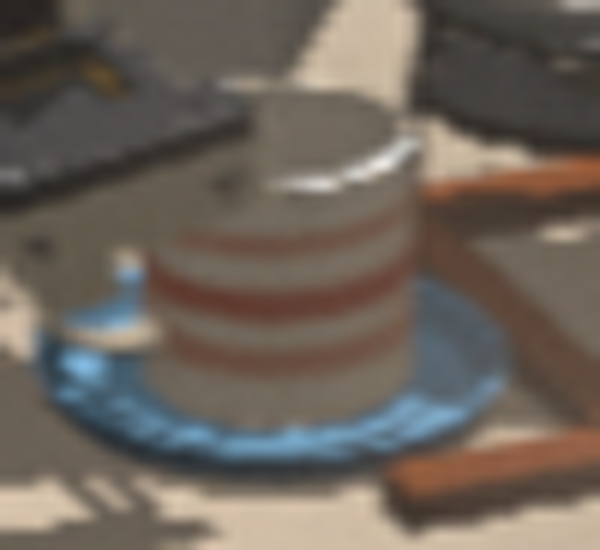

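```bash
cat > ov2.py <<'E'
from h import *
import pickle,sys
n=sys.argv[1];dx,dy,mx,my,tilt=map(float,sys.argv[2:7])
s,t=pickle.load(open("p_%s.pkl"%n,"rb"));a=np.linspace(0,2*np.pi,100)
out=[]
for p,(x0,y0,w,h) in((s,(292,175,62,70)),(t,(275,160,62,70))):
    k=6;im=cv2.resize(p["frame"],None,fx=k,fy=k,interpolation=cv2.INTER_CUBIC)
    def C(x,y,r,z,c,R=np.eye(3),c0=0): 
        P=np.stack([r*np.cos(a),r*np.sin(a),0*a],1)
        P=(P+[0,0,z])@R.T+[x,y,0];cv2.polylines(im,[np.round((proj(p,P)+.5)*k).astype(int)],True,c)
    C(dx,dy,.072,.018,(255,255,0));C(dx,dy,.060,0,(255,255,0));C(dx,dy,.047,.0085,(255,128,0))
    R=cv2.Rodrigues(np.array([np.sin(.185),np.cos(.185),0])*tilt)[0]
    for z in(.005,.106): C(mx,my,.041,z,(0,255,0),R)
    out.append(im[y0*k:(y0+h)*k,x0*k:(x0+w)*k])
save(s,"q_%s.png"%n,np.hstack(out))
E
python3 ov2.py l33 .604 .1360 .604 .136 0.02
```

```text
(no output)
```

View pics/q_l33.png

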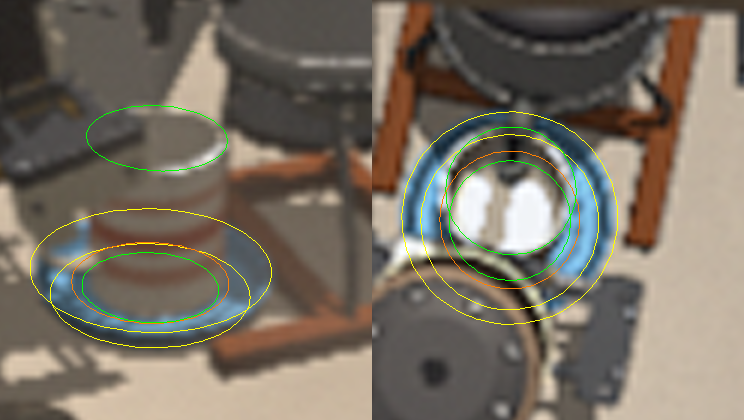

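Emit:
{"name": "step_arm", "arguments": {
  "commands": "0.5 0 -2.5 0 0 0; 0.5 0 -2.5 0 0 0; -1.5 1 0 0 0 0; -1.5 1 0 0 0 0; 0 0 0 0 0 0"
}}

```text
t: 40.75
eef_pos: [0.5376, 0.1476, 0.0605]
ee_rot: [3.141, -0.209, -0.185]
force: [0.3, 0.1, -4.1]
width: 0.0097
```

```bash
python3 mv.py .5382 .148 .058;python3 ov.py l34 290 155 265 150; python3 ov2.py l34 .604 .136 .604 .136 0.0
```

```text
40.75 [0.5376 0.1476 0.0605] [ 3.141 -0.209 -0.185] F [ 0.3  0.1 -4.1]
tool mm [-0.  -0.5  2.5]
```

View pics/q_l34.png

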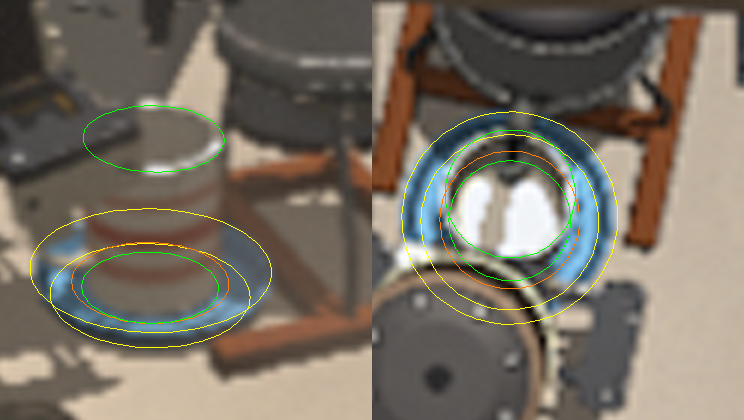

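Emit:
{"name": "step_arm", "arguments": {
  "commands": "-0.3 0.6 1.5 0 0 0; -0.2 0.4 0.8 0 0 0; 0 0 0 0 0 0"
}}

```text
t: 41.22
eef_pos: [0.5376, 0.1468, 0.0582]
ee_rot: [3.141, -0.21, -0.185]
force: [0.1, -0.7, -3.7]
width: 0.0095
```

Emit:
{"name": "step_arm", "arguments": {
  "commands": "-0.1 0 0.6 0 0 0; 0 0 0 0 0 0"
}}

```text
t: 41.48
eef_pos: [0.5378, 0.1469, 0.0577]
ee_rot: [3.141, -0.21, -0.185]
force: [-0.7, 0.1, -3.8]
width: 0.0097
```

Emit:
{"name": "step_arm", "arguments": {
  "commands": "-0.1 0 0.6 0 0 0; 0 0 0 0 0 0"
}}

```text
t: 41.72
eef_pos: [0.5378, 0.1469, 0.0571]
ee_rot: [3.141, -0.21, -0.185]
force: [0.3, 0.2, -3.7]
width: 0.0098
```

Emit:
{"name": "step_arm", "arguments": {
  "commands": "-0.1 0 0.5 0 0 0; 0 0 0 0 0 0"
}}

```text
t: 41.98
eef_pos: [0.5379, 0.147, 0.0569]
ee_rot: [3.141, -0.21, -0.185]
force: [-2.4, -0.0, 1.2]
width: 0.0094
```

Emit:
{"name": "step_arm", "arguments": {
  "commands": "-0.1 0 0.4 0 0 0; 0 0 0 0 0 0"
}}

```text
t: 42.22
eef_pos: [0.538, 0.1471, 0.0569]
ee_rot: [-3.142, -0.211, -0.185]
force: [-4.8, -0.1, 5.8]
width: 0.0095
```

Emit:
{"name": "step_arm", "arguments": {
  "commands": "0.1 0 -0.4 0 0 0; 0 0 0 0 0 0",
  "grip_force": 10
}}

```text
t: 42.48
eef_pos: [0.5381, 0.1471, 0.0569]
ee_rot: [-3.142, -0.21, -0.185]
force: [-0.8, -0.7, 2.7]
width: 0.01
```

Emit:
{"name": "step_arm", "arguments": {
  "commands": "0 0 0 0 0 0; 0 0 0 0 0 0; 0 0 0 0 0 0; 0 0 0 0 0 0",
  "jaw": 34
}}

```text
t: 42.98
eef_pos: [0.5378, 0.1469, 0.0566]
ee_rot: [3.141, -0.21, -0.185]
force: [-0.3, 0.5, -0.3]
width: 0.0338
```

```bash
python3 mv.py ;python3 ov.py l35 290 155 265 150; python3 ov2.py l35 .604 .136 .604 .136 0.0
```

```text
42.975 [0.5378 0.1469 0.0566] [ 3.141 -0.21  -0.185] F [-0.3  0.5 -0.3]
```

View pics/q_l35.png

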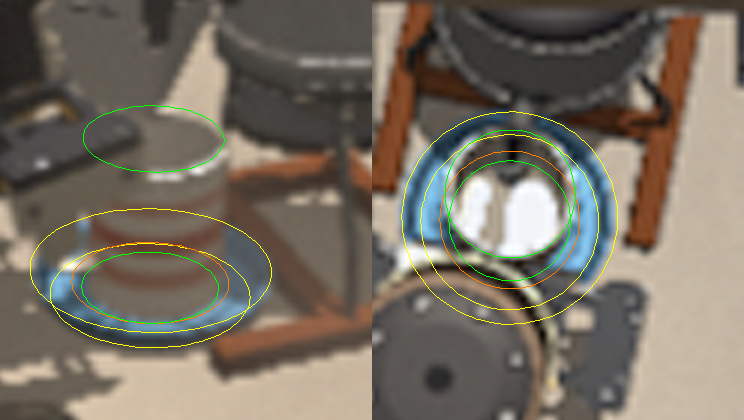

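View pics/l35.png

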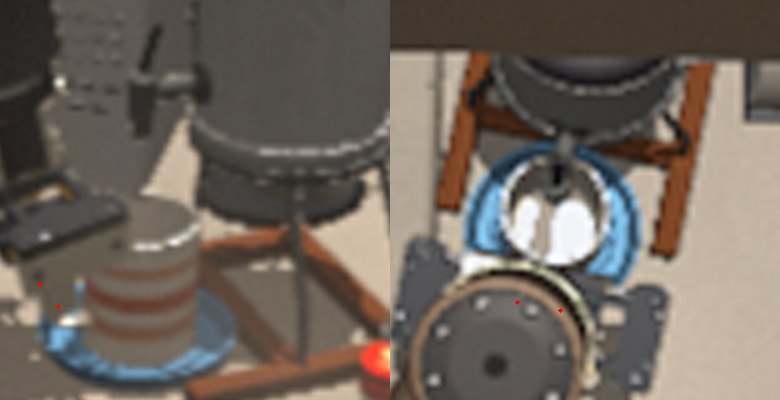

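Emit:
{"name": "step_arm", "arguments": {
  "commands": "-6 0 -1.3 0 0 0; -12 0 -2.6 0 0 0; -20 0 -4 0 0 0; -25 0 -5 0 0 0; -20 0 -25 0 0 0; 0 0 -50 0 0 0; 0 45 -20 0 0 0; 0 50 0 0 0 0"
}}

```text
t: 44.08
eef_pos: [0.4182, 0.073, 0.1465]
ee_rot: [-3.139, -0.212, -0.183]
force: [0.2, -0.7, -0.9]
width: 0.0343
```

Emit:
{"name": "step_arm", "arguments": {
  "commands": "0 50 0 0 0 0; 0 50 0 0 0 0; 0 20 0 0 0 0; 0 0 0 0 0 0"
}}

```text
t: 44.58
eef_pos: [0.3953, -0.0466, 0.1448]
ee_rot: [3.142, -0.21, -0.187]
force: [0.2, -0.1, 0.6]
width: 0.0345
```

```bash
python3 mv.py ;python3 ov.py l36 290 155 265 150; python3 ov2.py l36 .604 .136 .604 .136 0.0; python3 dish.py l36 .604 .136; python3 -c "
from h import *
import pickle
s,t=pickle.load(open('p_l36.pkl','rb'));save(s,'s36.png');save(t,'t36.png')"
```

```text
44.575 [ 0.3953 -0.0466  0.1448] [ 3.142 -0.21  -0.187] F [ 0.2 -0.1  0.6]
s [0.6156 0.1441] disp frame 0.0083 0.0108 med|res|px 0.79 101
t [0.604  0.1388] disp frame -0.0022 0.0035 med|res|px 0.54 253
```

View pics/q_l36.png

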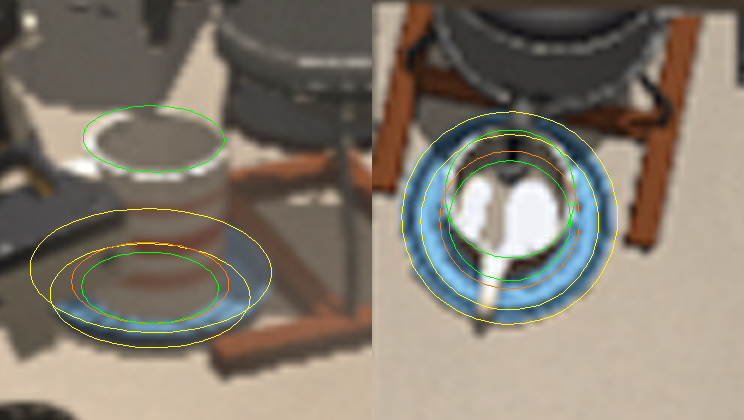

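View pics/l36.png

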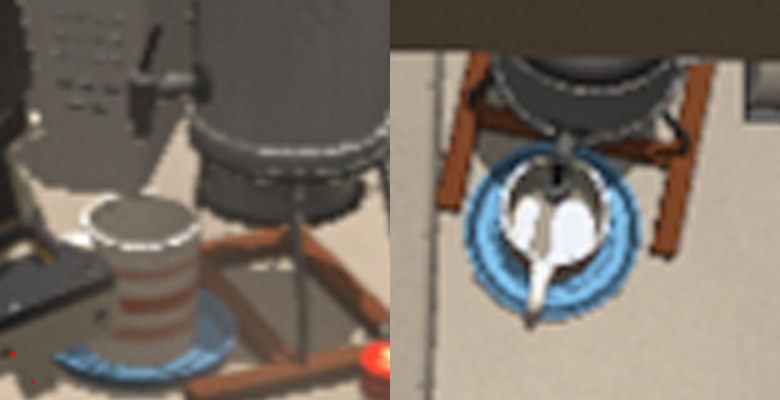

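View pics/t36.png

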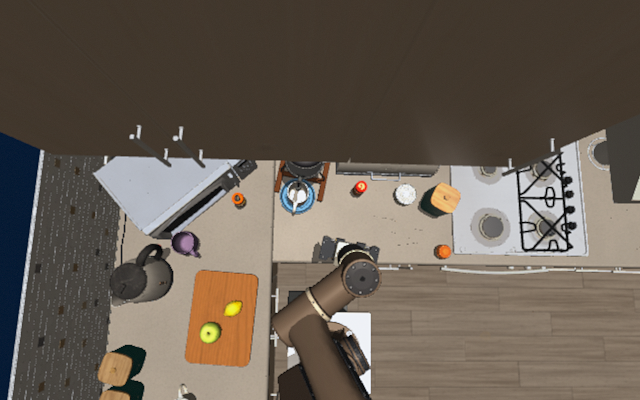

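View pics/s36.png

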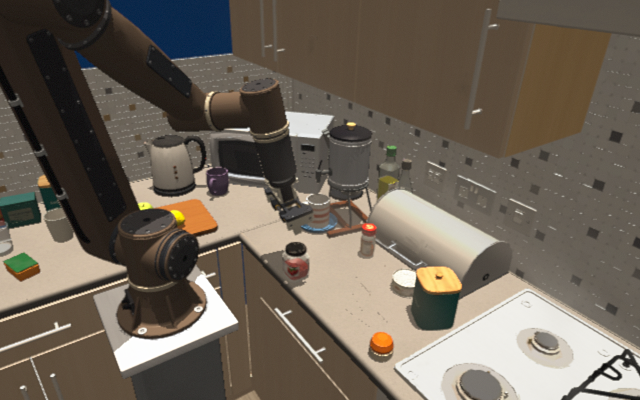

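Run:
```python
from h import *
import pickle
t0=cv2.imread("pics/t1.png");t1=cv2.imread("pics/t36.png");s0=cv2.imread("pics/s1.png");s1=cv2.imread("pics/s36.png")
for n,a,b,(x,y,w,h) in(("red_t",t0,t1,(350,178,22,20)),("tin_t",t0,t1,(393,182,26,24)),("can_t",t0,t1,(415,180,50,40)),("timer_t",t0,t1,(432,242,24,18)),("black_t",t0,t1,(228,190,22,20)),("purple_t",t0,t1,(170,228,34,32)),("jam_s",s0,s1,(280,240,32,40)),("red_s",s0,s1,(358,220,22,38)),("purple_s",s0,s1,(203,165,28,32))):
    d=cv2.absdiff(a[y:y+h,x:x+w],b[y:y+h,x:x+w]).max(2);print(n,(d>40).sum())
st=get_state();print(st["t"],st["qd"].round(4))
job_done()
```

```text
red_t 0
tin_t 0
can_t 0
timer_t 0
black_t 0
purple_t 0
jam_s 104
red_s 0
purple_s 0
44.675 [0.0162 0.0109 0.0082 0.0009 0.0006 0.0023]
the job is handed in; nothing more can be done
```

Run:
```python
import cv2,numpy as np
a=cv2.imread("pics/s1.png")[225:290,265:330];b=cv2.imread("pics/s36.png")[225:290,265:330]
cv2.imwrite("pics/jam.png",cv2.resize(np.hstack([a,b]),None,fx=6,fy=6,interpolation=cv2.INTER_CUBIC))
```

```text
(no output)
```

View pics/jam.png

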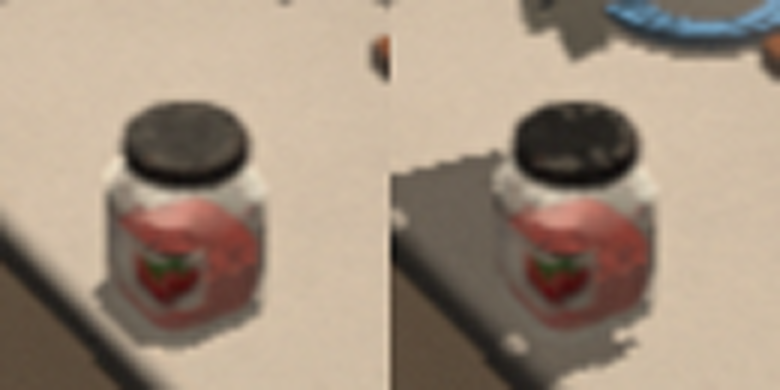

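The drip dish is home in the dispenser's base and the striped mug stands upright in it, inside the ring. I handed the job in at about 44.7 s; no verdict was reported.

**Dish:** I slid it along the worktop by dragging from inside and pushing the rim from outside. The last push ran it between the runners until the force rose to about 24 N against the bar. The top camera put it 2 mm short of home along the runners and 2 to 3.5 mm off to the side. That was unchanged along the runners after the mug was placed. At the end the mug and gripper hid much of the dish from the scene camera, and its reading (8 to 11 mm off) is not reliable.

**Mug:** I carried it by the handle, below the nozzle. The first set-down was 3–4 mm off-centre, so I lifted it about 4 mm and set it down again. It touched at the height expected for the dish's floor, lower than if it sat on the ring. It was pressed down at about 12 N on the first try and 6 N on the second, before I opened the jaws. Afterwards it stood about 2–3 mm off the dish centre, against 6 mm of slack.

**Bystanders:** In before-and-after pictures seven of the eight checks, covering six of the seven bystanders, show no change. The jam jar's check flagged a difference. Viewed closely, the jar is in the same place and only the arm's shadow fell on it.

**What did not agree or go smoothly:**
- **Fingertips:** they turned out to be almost at the reported TCP, not 25 mm ahead of it as stated.
- **Rim contact:** because of that, one pass went over the dish without touching it, and one push climbed onto the rim with about 5 N downward.
- **Jaws opened early:** I also opened the jaws while they were still against the dish, which moved it about 10 mm sideways; I corrected that with the front push.

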